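Push the loose base out of a cake ring and lay it in a tray

TASK

The metal base sits loose inside the small cake ring on the push-up jig. Draw the spring pin by its black knob, swing the crank over and let the pin drop into the other slot so that the pusher holds the base up above the ring; then take the base off from above and lay it flat in the open kraft tray without dropping it. Leave the crank pinned there and the ring on the jig, and do not disturb the boxes and the tape roll standing around.

Things in the scene. Friction and masses are not known exactly. Their poses are not given: they have to be found in the camera images.
- jig: Fixed steel push-up jig on a base plate 200 x 270 mm (x by y), 12 mm thick; origin at the centre of its underside, z up, -x its front. Left half (+y): ring station, a box 104 x 104 mm, top 72 mm above the bench. Right half (-y): a plate 150 x 140 mm sloping 30 degrees, low at the front (38 mm above the bench), high at the back (113 mm), carrying the crank.
- station (a point): Centre of the ring station's top, 72 mm above the bench, axes as jig. The round pusher (40 mm across) comes up here. Two guide posts 10 mm across stand 44.5 mm in front of and behind this point (jig -x and +x) and rise 74 mm above it; two low studs 8 mm across, 10 mm high, stand 42.5 mm to either side (jig +y and -y).
- pivot (a point): Point on the crank's axis at the sloping plate's surface (fixed). z: out of the slope along that axis, 30 degrees from vertical, leaning to the jig's front; x up the slope; y to the jig's left. The pin moves on a circle of radius 55 mm about z; at crank value q it lies at angle 0.6 - q from x towards y. The crank arm, a steel bar 18 mm wide, has its top 22 mm above the slope.
- light_bar (a point): Centre of the fixed work-light bar that hangs over the crank, 18 x 110 x 16 mm (x by y by z), 213 mm above the bench, axes as jig; carried by a bracket (post 16 x 20 mm, 59 mm behind the bar, up to 225 mm, and a flat arm from it). An upright gripper does not fit under it at the knob; one tilted along the pivot's z, coming from the front, does.
- up_slot (a point): Mouth of the other slot (11 mm wide), where the pin (8 mm thick) must end, on the top of the 10 mm thick aluminium quadrant that lies on the slope; axes as pivot.
- knob_grip (a point): Point on the axis of the round black knob (22 mm across, 36 mm tall) standing on the crank arm; its axis is along the pivot's z, 30 degrees from vertical. The point is 45 mm above the slope with the pin home, 20 mm above the knob's lower end, 16 mm below its top. The knob spins freely about its own axis; pulled along the pivot's z it draws the pin.
- index_pin (a joint): How far the spring pin is drawn, m: 0 fully home in a slot, 0.014 fully drawn; it clears the slot from 0.008 on. The spring pulls it home with 4.5 N at 0 and about 9 N fully drawn. Let go between the slots it rides on the quadrant (about 0.0075) and drops by itself when over a slot.
- crank (a joint): Crank angle, rad, growing clockwise seen from above: 0 in the first slot (pusher down), 1.2 in the other slot (pusher up); stops at -0.05 and 1.25; about 0.03 rad of play in a slot. It turns lightly and stays where it is left. The pusher rises 45 mm per rad, its top going from 3 mm to 57 mm above the station's top.
- ring_center (a point): Centre of the loose steel cake ring standing on the station: 72 mm outside, 66 mm inside, 34 mm tall, with an inward lip 4 mm thick at the foot (48 mm opening); the point is 17 mm above its foot, z along its axis. 130 g.
- base_center (a point): Centre of the loose plain aluminium base: a disc 62 mm across and 8 mm thick, z along its axis, about 65 g. At the start it lies on the lip inside the ring, 22 mm below the rim; with the pusher up its underside stands 23 mm above the rim.
- tray_floor (a point): Centre of the inner floor of the open kraft tray (fixed): outside 96 x 142 mm (x by y), 34 mm tall, walls and floor 4 mm, so 88 x 134 mm inside; the floor is 4 mm above the bench. y runs along the long side.
- stack_center (a point): Two pink cartons in one stack, 94 x 90 mm (x by y), 150 mm tall, centre half-way up; stands close to the long side of the tray that faces the robot. Leave it.
- carrybox_center (a point): Kraft gable carry box, 70 x 100 mm (x by y) in plan, 140 mm tall at its handle; the point is 37 mm above its underside; stands next to the pink stack on the same side of the tray. Leave it.
- parcel_center (a point): Kraft carton 114 x 130 mm, 60 mm tall, centre half-way up. Leave it.
- tape_center (a point): Roll of brown packing tape lying on the bench in front of the jig, 100 mm across, 48 mm tall; centre half-way up. Leave it.
Things that resemble listed ones, but are neither listed nor needed, are in the scene too. Of the things that look like the part that bears base_center, the smallest one is meant.

How it is judged:
By the outcome, as a careful person would: the job done as asked, in the order asked, and still so for the second after the job is handed in, with the robot touching nothing.
It also fails if it takes over 54 s, if anything falls off the work surface, if the arm or the gripper's body presses on something with over 40 N, if the wrist force passes 120 N, or if a joint passes its speed limit or range.

ROBOT

A 6-joint arm with a two-finger parallel gripper is mounted at the origin on the work surface. World frame = base frame: x ahead of the robot, y to its left, z up, the work surface at z = 0. Lengths are in mm, angles in rad, forces in N, time in s.
With the tool pointing down it reaches from about 400 to 925 mm from the base axis. Payload 12.5 kg.
Tool frame: the origin (TCP) lies at the very end of the fingers, on their centre line; the grasp point (between the pads) lies 19 mm behind it (env.tcp_to_grasp is the distance from the TCP to the grasp point, in mm); z points along the fingers, x is the direction in which the jaws open and shut, and the axes are right-handed (so a half turn about z gives the same grasp; the last joint's range is limited). The gripper opens to 95 mm and grips with 3 to 60 N. Pads are 20 mm wide; open, the fingers measure 119 mm over their backs; the gripper's body (75 mm by 180 mm) begins 59 mm behind the grasp point.
Start: joints at [1.122, 0.491, 1.559, -0, 1.092, -0.106], TCP at [210.062, 588.66, 214.661] pointing down, gripper open.
Joint ranges: [-3.1, 3.1], [-0.84, 2.19], [0.05, 2.79], [-1.13, 4.28], [0.06, 2.93], [-2.69, 2.69]. Speed limits (rad/s): [2.22, 2.22, 2.79, 3.14, 3.14, 3.14].

INTERFACE

Orientations are given as [roll, pitch, yaw] about the fixed x, y, z axes, in that order (R = Rz(yaw) Ry(pitch) Rx(roll)).
In Python, from cell import env, vision, job gives the robot as it stands.
- The arm moves only by the shell command python3 -m pendant 'ROWS' [OPENING]. ROWS is JSON, a list of rows, each a list of 4 numbers: the shift along the tool's x, y, z in mm, then the turn about the tool's z in degrees. In form: [[tx, ty, tz, turn], ...]. A call has 1 to 8 rows; each row is the pose to reach, as a shift and turn from the pose measured when the call began, along the tool's axes at that moment; what a row does not reach only later rows make up. A row lasts 1/8 s, in which the tool goes at most 62.5 mm and 10.7 degrees, less where a joint would pass 70% of its speed; a pose out of reach is approached as far as the arm can. A call with a gripper value outside its range is refused whole. OPENING is the closure, from 0 (fully open) to 1 (shut), set as the call begins (- or left out, the last holds). The fingers move at their own pace and stop on an object; the grip force is fixed at half the most. Time passes only in rows, so rows that repeat a pose let the fingers close. It gives the time, the measured TCP pose, the force and the opening at its end, in the units of the state.
- env.state(): the state, without advancing time (a new reading comes with each control period).
- vision.read_camera(name): name is "scene" or "top" or "wrist"; returns a dict with "pixels" (480x640x3 uint8, red, green, blue), "intrinsics" (3x3 intrinsics, pixels), "R" (3x3) and "t" (3): a world point X has camera coordinates R X + t; the wrist camera has in their place "tool_from_camera" (4x4, takes a point from camera to tool coordinates, whose origin is the TCP and whose axes are the tool frame's). Camera axes: x right, y down, z forward; pixel columns grow to the right and rows downward; lengths in mm; the calibration is good to about 2 mm. A picture is of the moment at which its call begins: read the wrist's pose just before it. There is no depth.
- job.job_done(): hands the job in, once; it reports no verdict.
Trained networks look in a picture, given as the dict that the camera call returned (one of the last four; its "shot" number tells which), for a name from the list of things; names that differ only in an ending like _2 or _b are one class to them, and where a whole thing is asked for, a point or a joint stands for the part that bears it (a point fixed in the world has none). Each returns a list of dicts, best first, with "confidence" (0 to 1); they miss things now and then, are a little off and sometimes report something else, mostly with a low value. They report only what shows in the picture. A call takes as long as a camera call. They do not tell look-alikes from the thing itself.
- vision.find_in(picture, query): "at" ([x, y, z] in mm, in the coordinates of the camera as it stood for that picture, good to about 4 mm: the middle of the surface that is visible of it).
- vision.regions_of(picture, query): "pixels" (480x640 bool, what is visible of it).
The state is a dict: "t": time; "joints": joint angles; "qvel": joint speeds; "tau": joint torques, N m; "eef_pos": TCP position; "tcp_rot": TCP orientation; "ft_force": force on the tool from outside, world axes, zero at the start; "moment": the same for the moment, N m; "opening": opening from 0.0 (shut) to 1.0 (fully open).
Only numpy, scipy, OpenCV 4.12 (cv2) and the standard library are available. Lean on these libraries where they do the work, as an engineer would, in place of code of your own. Each camera call takes 0.05 s, during which the arm holds its last target.

## Working session

There is one attempt and no reset: what is moved stays moved. The work goes in short steps, Python scripts to look and compute and a shell command to move; the robot and the scene stay as the last step left them, time stands still between calls to the robot, and variables do not carry over. Pictures are saved under pics/ and viewed, and the job is handed in when it is done.

```bash
ls; mkdir -p pics; python3 - <<'E'
from cell import env,vision,job
import cv2,numpy as np
s=env.state();print(s['t'],s['eef_pos'],s['tcp_rot'],s['opening'],env.tcp_to_grasp)
for n in ("scene","top"):
    p=vision.read_camera(n);cv2.imwrite(f"pics/{n}0.png",p["pixels"][:,:,::-1])
    R=np.array(p["R"]);t=np.array(p["t"]);print(n,"cam at",-R.T@t)
    for q in ["jig","station","ring_center","base_center","knob_grip","tray_floor","stack_center","carrybox_center","parcel_center","tape_center","light_bar","crank"]:
        try:
            r=vision.find_in(p,q)
            print(q,[(np.round(R.T@(np.array(d["at"])-t)).tolist(),round(d["confidence"],2)) for d in r])
        except Exception as e: print(q,e)
print(env.state()['t'])
E
```

```text
pics
0.0 [209.94173127 588.4179446  214.06256999] [-3.14148877e+00  1.12493562e-03  1.22804238e+00] 0.9960182924274528 18.8
scene cam at [1198.65626192   83.25062735 1004.99422232]
jig [([624.0, -21.0, 56.0], 0.9)]
station [([623.0, -14.0, 54.0], 0.9)]
ring_center [([603.0, 78.0, 96.0], 0.93)]
base_center [([691.0, 246.0, 8.0], 0.73), ([592.0, 74.0, 83.0], 0.69), ([805.0, 30.0, 14.0], 0.69)]
knob_grip []
tray_floor [([458.0, -387.0, 6.0], 0.74), ([564.0, -27.0, 114.0], 0.39)]
stack_center [([327.0, -397.0, 108.0], 0.84), ([625.0, -18.0, 56.0], 0.4)]
carrybox_center [([345.0, -279.0, 73.0], 0.87)]
parcel_center [([567.0, 384.0, 58.0], 0.91)]
tape_center [([396.0, -19.0, 40.0], 0.75), ([569.0, -23.0, 127.0], 0.65)]
light_bar [([623.0, -12.0, 56.0], 0.84), ([582.0, -51.0, 95.0], 0.51)]
crank [([586.0, -52.0, 103.0], 0.55), ([567.0, -27.0, 113.0], 0.48)]
top cam at [ 359.24870182  -31.0823088  1667.24381268]
jig [([554.0, -11.0, 54.0], 0.86), ([573.0, -62.0, 97.0], 0.67)]
station [([550.0, -12.0, 59.0], 0.74)]
ring_center [([599.0, 76.0, 100.0], 0.56)]
base_center [([798.0, 30.0, 15.0], 0.84), ([591.0, 77.0, 81.0], 0.68), ([691.0, 242.0, 14.0], 0.61)]
knob_grip [([560.0, -30.0, 133.0], 0.52)]
tray_floor [([455.0, -392.0, 4.0], 0.88)]
stack_center [([295.0, -396.0, 150.0], 0.61)]
carrybox_center [([325.0, -282.0, 90.0], 0.66), ([537.0, 380.0, 59.0], 0.24)]
parcel_center [([536.0, 382.0, 61.0], 0.83)]
tape_center [([390.0, -20.0, 49.0], 0.75)]
light_bar [([558.0, -14.0, 52.0], 0.73), ([538.0, 380.0, 61.0], 0.7)]
crank [([546.0, -39.0, 93.0], 0.75)]
1.3
```

View pics/scene0.png

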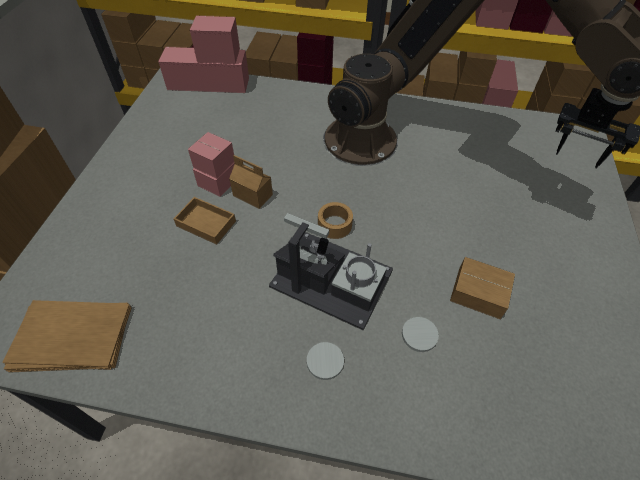

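View pics/top0.png

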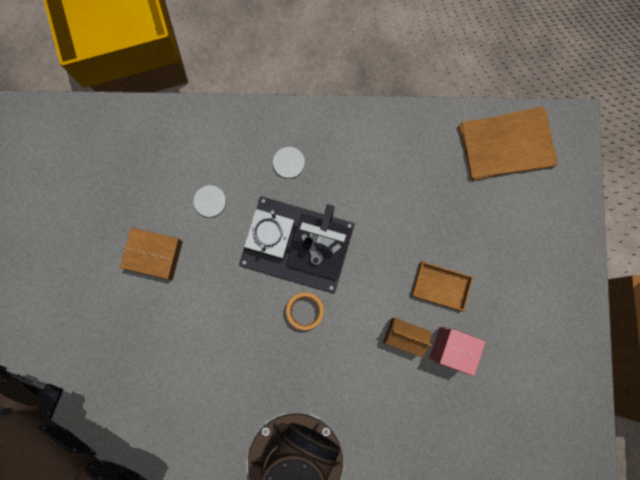

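The top view has the jig around (297,245), with the ring at (268,233) and the knob near (308,242). The tray is at (442,287). Next I zoom in to fit the jig pose.

```bash
python3 - <<'E'
import cv2
a=cv2.imread("pics/top0.png");cv2.imwrite("pics/top0z.png",cv2.resize(a[190:302,230:364],(800,669)[:2] if 0 else (718,600),interpolation=cv2.INTER_CUBIC))
b=cv2.imread("pics/scene0.png");cv2.imwrite("pics/scene0z.png",cv2.resize(b[200:330,260:400],(646,600),interpolation=cv2.INTER_CUBIC))
cv2.imwrite("pics/tray0z.png",cv2.resize(a[250:380,370:500],(600,600),interpolation=cv2.INTER_CUBIC))
E
```

```text
(no output)
```

View pics/top0z.png

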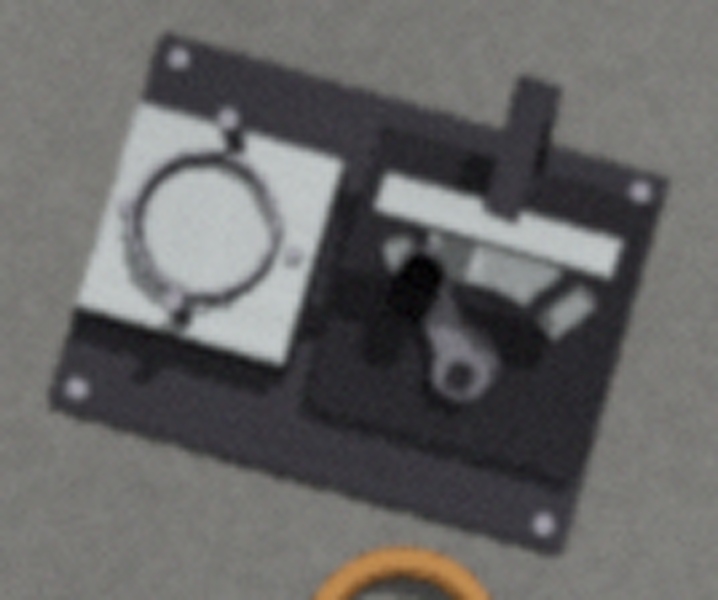

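View pics/scene0z.png

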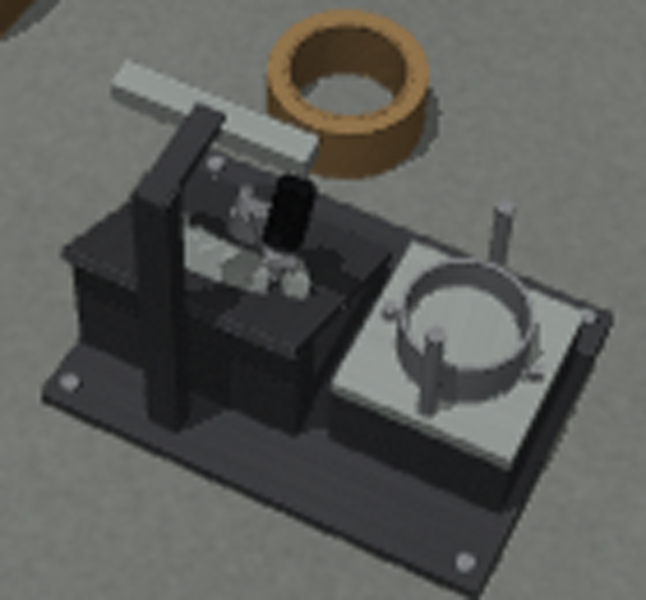

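View pics/tray0z.png

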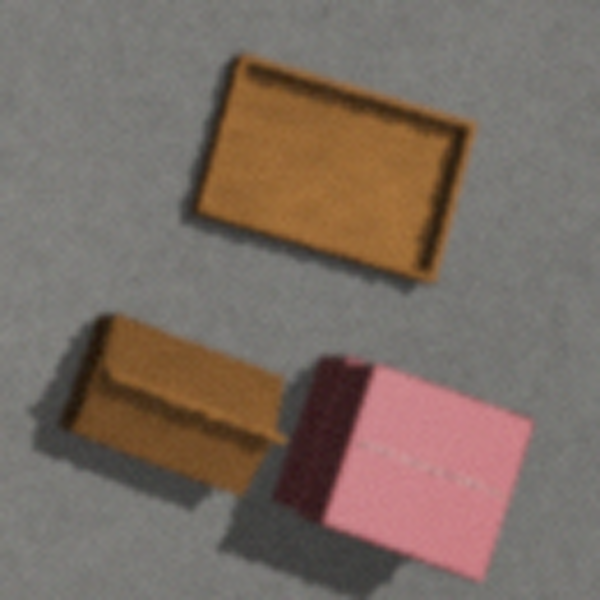

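```bash
cat > fit.py <<'E'
from cell import env,vision,job
import cv2,numpy as np
from scipy.optimize import least_squares
C={n:vision.read_camera(n) for n in("scene","top")}
def proj(n,X):
    p=C[n];c=np.array(p["R"])@X+np.array(p["t"]);u=np.array(p["intrinsics"])@c;return u[:2]/u[2]
def tz(u,v):return 230+(u+.5)*134/718-.5,190+(v+.5)*112/600-.5
def sz(u,v):return 260+(u+.5)*140/646-.5,200+(v+.5)*130/600-.5
def rz(z,u,v):return 370+(u+.5)*130/600-.5,250+(v+.5)*130/600-.5
th=np.pi/6
Rs=np.array([[np.cos(th),0,-np.sin(th)],[0,1,0],[np.sin(th),0,np.cos(th)]]) # pivot->jig
def pv(p,v): # p: params
    return pvo(p)+Rs@np.array(v,float)
def pvo(p): # pivot origin in jig; slope front edge x = p[9]
    return np.array([p[5],p[6],38+(p[5]-p[9])*np.tan(th)])
obs=[]
def T(u,v,f,l,w=1):obs.append(("top",tz(u,v),f,l,w))
def S(u,v,f,l,w=1):obs.append(("scene",sz(u,v),f,l,w))
for F,pts in((T,[(163,35,1,1),(667,180,1,-1),(562,553,-1,-1),(52,405,-1,1)]),(S,[(612,318,-1,1),(42,398,1,-1)])):
    for u,v,a,b in pts:F(u,v,lambda p,a=a,b=b:np.array([100*a,135*b,12.]),f"plate{a}{b}")
for F,pts in((T,[(145,103,1,1),(343,158,1,-1),(283,365,-1,-1),(78,310,-1,1)]),(S,[(410,240,-1,-1),(585,315,-1,1),(512,465,1,1),(330,385,1,-1)])):
    for u,v,a,b in pts:F(u,v,lambda p,a=a,b=b:np.array([p[3]+52*a,p[4]+52*b,72.]),f"stat{a}{b}")
for F,pts in((T,[(228,118,1),(175,300,-1)]),(S,[(505,210,-1),(435,335,1)])):
    for u,v,a in pts:F(u,v,lambda p,a=a:np.array([p[3]+44.5*a,p[4],146.]),f"post{a}")
for u,v,a,b in[(385,175,1,1),(622,240,1,-1),(612,278,-1,-1),(375,210,-1,1)]:T(u,v,lambda p,a=a,b=b:np.array([p[7]+9*a,p[8]+55*b,221.]),f"bar{a}{b}")
T(460,377,lambda p:pv(p,(0,0,24)),"pivot")
S(296,185,lambda p:pv(p,(55*np.cos(.6),55*np.sin(.6),61)),"knobtop")
S(286,243,lambda p:pv(p,(55*np.cos(.6),55*np.sin(.6),25)),"knobbot")
T(302,412,lambda p:np.array([p[9],p[10]+70,38]),"slFL");T(570,487,lambda p:np.array([p[9],p[10]-70,38]),"slFR")
S(62,250,lambda p:np.array([p[9]+129.9,p[10]-70,113]),"slBR");S(300,352,lambda p:np.array([p[9]+129.9,p[10]+70,113]),"slBL")
def w(p,X):
    c,s=np.cos(p[2]),np.sin(p[2]);return np.array([p[0]+c*X[0]-s*X[1],p[1]+s*X[0]+c*X[1],X[2]])
def res(p):return np.concatenate([W*(proj(n,w(p,f(p)))-np.array(uv)) for n,uv,f,l,W in obs])
if __name__=="__main__":
    r=least_squares(res,[555,-12,-.25,0,70,-20,-65,20,-60,-65,-65],loss="soft_l1")
    p=r.x;print(np.round(p,3).tolist())
    for o,e in zip(obs,res(p).reshape(-1,2)):print(o[0],o[3],np.round(e,2))
    np.save("p.npy",p)
    print("station",w(p,[p[3],p[4],72]));print("pivot",w(p,pvo(p)))
    print("knob",w(p,pv(p,(55*np.cos(.6),55*np.sin(.6),45))));print("bar",w(p,[p[7],p[8],213]))
    tr=[(240,55,1,1),(475,122,1,-1),(435,282,-1,-1),(192,212,-1,1)]
    ft=lambda q:np.concatenate([proj("top",w(q,np.array([48*a,71*b,34.])))-np.array(rz(0,u,v)) for u,v,a,b in tr])
    q=least_squares(ft,[455,-390,-.25]);print("tray",q.x,np.round(q.fun,2))
E
python3 fit.py
```

```text
[572.742, 2.03, -0.269, 1.244, 75.346, -22.672, -60.588, 19.533, -62.612, -64.42, -59.166]
top plate11 [-0.64 -0.91]
top plate1-1 [ 0.31 -0.97]
top plate-1-1 [ 0.04 -0.02]
top plate-11 [-1.13  0.04]
scene plate-11 [ 0.08 -2.14]
scene plate1-1 [-1.11 -1.57]
top stat11 [-1.36 -0.73]
top stat1-1 [-0.29 -0.18]
top stat-1-1 [-0.23 -0.97]
top stat-11 [-0.29 -1.64]
scene stat-1-1 [-0.07 -0.26]
scene stat-11 [-0.5  -1.27]
scene stat11 [-0.51 -1.44]
scene stat1-1 [-0.14 -0.96]
top post1 [-0.3  -0.51]
top post-1 [-0.54 -0.62]
scene post-1 [-0.4  -1.31]
scene post1 [-0.15 -0.71]
top bar11 [-0.02 -0.46]
top bar1-1 [0.22 0.06]
top bar-1-1 [0.05 0.18]
top bar-11 [-0.25  0.19]
top pivot [-0.56 -0.7 ]
scene knobtop [ 0.52 -0.92]
scene knobbot [-0.75 -0.8 ]
top slFL [-0.17 -2.17]
top slFR [ 0.49 -1.69]
scene slBR [ 0.45 -0.76]
scene slBL [-0.06 -0.98]
station [593.98576106  74.32939657  72.        ]
pivot [534.76834585 -50.34297913  62.10299983]
knob [559.23628907 -24.8794121  123.77087241]
bar [574.91421098 -63.52259297 213.        ]
tray [ 4.60331206e+02 -3.88049828e+02 -2.75619520e-01] [-0.25 -0.29 -0.08  0.08 -0.44  0.04  0.77  0.17]
```

```bash
python3 -m pendant --help 2>&1 | head -30; python3 - <<'E'
from cell import env
s=env.state();print(s['t'],s['joints'],s['eef_pos'],s['tcp_rot'])
E
```

```text
invalid input: not JSON, or not a number
1.4 [ 1.12242078e+00  4.90921114e-01  1.55888958e+00 -4.46512445e-06
  1.09175929e+00 -1.05597121e-01] [210.04664028 588.65436448 214.65141391] [ 3.14158632e+00 -2.21278452e-05  1.22801996e+00]
```

The pendant has no direct tilt command. However, an out-of-reach request along the arm's plane should make the tool lean outward. I'll go to the jig's azimuth, up high, and try that in free space.

```bash
python3 -m pendant '[[-20,30,-60,0],[-50,75,-120,-1],[-84,124,-185,-4],[-126,186,-185,-4],[-168,248,-185,-4],[-210,310,-185,-4],[-252,372,-185,-4],[-290,428,-185,-4]]'; python3 - <<'E'
from cell import env
s=env.state();print(s['t'],s['joints'],s['eef_pos'],s['tcp_rot'])
E
```

```text
t: 2.4
eef_pos: [461.3, 245.3, 398.3]
tcp_rot: [3.141, -0.001, 1.298]
ft_force: [1.6, 0.7, -0.3]
opening: 0.999
2.4 [ 3.62137619e-01  2.01483211e-01  1.51283940e+00  1.52719804e-04
  1.42646081e+00 -9.35785275e-01] [461.28649331 245.27076201 398.3197969 ] [ 3.14103083e+00 -6.01708095e-04  1.29790116e+00]
```

```bash
python3 -m pendant '[[-37,46,0,0],[-73,93,0,0],[-110,139,0,0],[-146,186,0,0],[-183,232,0,0],[-220,278,0,0],[-256,325,0,0],[-293,371,0,0]]'; python3 - <<'E'
from cell import env
s=env.state();print(s['t'],s['joints'],s['eef_pos'],s['tcp_rot'])
E
```

```text
t: 3.4
eef_pos: [740.5, -138.5, 398.4]
tcp_rot: [3.141, -0.001, 1.298]
ft_force: [0.1, 0.5, -0.6]
opening: 1.003
3.4 [-2.72808509e-01  6.11748915e-01  8.71080020e-01  6.60669357e-04
  1.65802255e+00 -1.57065755e+00] [ 740.45097721 -138.54991916  398.38958164] [ 3.14085156e+00 -6.58217641e-04  1.29790708e+00]
```

```bash
python3 -m pendant '[[0,60,0,0],[0,120,0,0],[0,180,0,0],[0,240,0,0],[0,300,0,0],[0,300,0,0]]'; python3 - <<'E'
from cell import env
s=env.state();print(s['t'],s['joints'],s['qvel'],s['eef_pos'],s['tcp_rot'])
E
```

```text
t: 4.15
eef_pos: [896.6, -189.3, 349.9]
tcp_rot: [3.099, -0.003, 1.298]
ft_force: [0.2, -0.5, 0.8]
opening: 1.001
4.15 [-0.28115937  1.06805281  0.04740066  0.00396033  1.98326338 -1.57728893] [-0.00732256  0.04219159 -0.00147813  0.00214902 -0.08919483 -0.00851488] [ 896.59443478 -189.32536814  349.86129694] [ 3.09869158 -0.00327843  1.29786527]
```

```bash
python3 -m pendant '[[0,60,0,0],[0,120,0,0],[0,200,0,0],[0,300,0,0]]'; python3 - <<'E'
from cell import env
s=env.state();print(s['t'],s['joints'],s['eef_pos'],s['tcp_rot'])
E
```

```text
t: 4.65
eef_pos: [927.4, -205.9, 300.4]
tcp_rot: [3.056, -0.005, 1.298]
ft_force: [0.8, -0.5, -0.3]
opening: 0.998
4.65 [-0.28991716  1.12292576  0.0476683   0.00729825  1.88527476 -1.58524783] [ 927.35081994 -205.91075436  300.38386081] [ 3.05577139 -0.00548343  1.29812128]
```

```bash
cat > st.py <<'E'
from cell import env
import numpy as np
s=env.state();print(round(s['t'],2),np.round(s['joints'],3),np.round(s['eef_pos'],1),np.round(s['tcp_rot'],4),np.round(s['ft_force'],1),round(s['opening'],3))
E
python3 -m pendant '[[0,62,-60,0],[0,120,-120,0]]' >/dev/null; python3 st.py;python3 -m pendant '[[0,62,-60,0],[0,120,-120,0]]' >/dev/null; python3 st.py
```

```text
4.9 [-0.296  1.07   0.047  0.011  1.895 -1.59 ] [ 917.4 -207.8  349.8] [ 3.0128 -0.0073  1.2983] [-0.8 -0.1  0.3] 0.999
5.15 [-0.302  1.019  0.047  0.015  1.903 -1.594] [ 905.7 -208.9  397.6] [ 2.9691 -0.0091  1.2986] [0.7 1.  0.8] 0.999
```

```bash
python3 -m pendant '[[25,100,-30,0]]' >/dev/null; python3 st.py;python3 -m pendant '[[25,62,-30,0],[40,120,-60,0]]' >/dev/null; python3 st.py
```

```text
5.28 [-0.29   1.016  0.048  0.015  1.865 -1.58 ] [ 917.2 -200.8  402.1] [ 2.9288 -0.0111  1.2977] [0.9 0.5 0.5] 1.0
5.53 [-0.262  0.998  0.048  0.012  1.84  -1.555] [ 924.9 -176.   420.9] [ 2.8858 -0.0147  1.3003] [ 0.1 -0.7 -0.2] 1.001
```

Single-row calls give about 0.04 rad each, so I'll continue with those.

```bash
python3 -m pendant '[[0,100,-30,0]]' >/dev/null; python3 st.py;python3 -m pendant '[[0,100,-30,0]]' >/dev/null; python3 -m pendant '[[0,100,-30,0]]' >/dev/null; python3 st.py;python3 -m pendant '[[0,100,-30,0]]' >/dev/null; python3 st.py
```

```text
5.65 [-0.266  0.993  0.048  0.017  1.807 -1.56 ] [ 931.9 -181.4  427.6] [ 2.8476 -0.0176  1.3029] [0.7 0.4 0.9] 0.998
5.9 [-0.279  0.979  0.048  0.026  1.743 -1.569] [ 942.7 -194.   445.9] [ 2.7712 -0.0225  1.3041] [-0.1 -0.2  0.1] 0.999
6.03 [-0.284  0.97   0.048  0.03   1.715 -1.573] [ 946.5 -199.3  458.2] [ 2.7325 -0.0248  1.3043] [-0.3  0.  -0.2] 0.999
```

```bash
python3 -m pendant '[[-20,100,-30,0]]' >/dev/null; python3 st.py;python3 -m pendant '[[-20,100,-30,0]]' >/dev/null; python3 st.py; python3 -m pendant '[[-20,100,-30,0]]' >/dev/null; python3 st.py
```

```text
6.15 [-0.302  0.959  0.048  0.04   1.689 -1.588] [ 947.  -214.2  471.9] [ 2.6948 -0.0265  1.3057] [ 0.2 -0.5 -0.5] 1.003
6.28 [-0.32   0.946  0.048  0.05   1.664 -1.602] [ 946.1 -229.7  486.9] [ 2.6572 -0.0275  1.3058] [-0.2  0.1 -0.3] 1.001
6.4 [-0.337  0.933  0.048  0.06   1.64  -1.615] [ 944.3 -243.8  503.2] [ 2.6194 -0.0281  1.3056] [-0.2 -0.1  0.3] 1.0
```

```bash
cat > go.py <<'E'
import sys,numpy as np
from cell import env
from scipy.spatial.transform import Rotation as Ro
def Rt(): return Ro.from_euler('xyz',env.state()['tcp_rot']).as_matrix()
def delta(X): 
    s=env.state();return Rt().T@(np.array(X)-s['eef_pos'])
if __name__=="__main__": print(np.round(delta([float(a) for a in sys.argv[1:4]]),1)); print(Rt().round(3))
E
python3 go.py 480 0 290
```

```text
[ 107.6 -551.7  -67.8]
[[ 0.262  0.833  0.488]
 [ 0.965 -0.241 -0.107]
 [ 0.028  0.499 -0.866]]
```

```bash
python3 -m pendant '[[12,-60,-8,0],[24,-120,-15,0],[36,-180,-22,0],[48,-240,-30,0],[60,-300,-37,0],[72,-360,-44,0],[84,-420,-52,0],[96,-480,-60,0]]'; python3 -m pendant '[[12,-60,-8,0],[12,-72,-8,0],[12,-72,-8,0]]'; python3 st.py; python3 - <<'E'
from cell import env,vision
import cv2,numpy as np
from go import Rt
s=env.state();p=vision.read_camera("wrist");cv2.imwrite("pics/w1.png",p["pixels"][:,:,::-1])
M=np.array(p["tool_from_camera"]);print(M.round(3),p["intrinsics"])
for q in["knob_grip","ring_center","base_center","crank"]:
    for d in vision.find_in(p,q):
        X=M@np.append(d["at"],1);print(q,round(d["confidence"],2),X[:3].round(1),(Rt()@X[:3]+s['eef_pos']).round(1))
E
```

```text
t: 7.4
eef_pos: [611.4, -67.5, 352.0]
tcp_rot: [2.617, -0.028, 1.305]
ft_force: [1.7, 0.5, -0.5]
opening: 1.001
t: 7.78
eef_pos: [551.1, -38.1, 324.3]
tcp_rot: [2.615, -0.029, 1.305]
ft_force: [-0.0, 0.0, 0.8]
opening: 0.997
7.78 [-0.179  0.108  1.923 -0.035  0.584 -1.452] [551.1 -38.1 324.3] [ 2.6145 -0.0286  1.3047] [-0.   0.   0.8] 0.997
[[ 1.00000e+00 -1.00000e-03  0.00000e+00 -1.05300e+00]
 [ 1.00000e-03  9.62000e-01  2.74000e-01 -7.76410e+01]
 [-1.00000e-03 -2.74000e-01  9.62000e-01 -1.69697e+02]
 [ 0.00000e+00  0.00000e+00  0.00000e+00  1.00000e+00]] [[409.59930742   0.         318.19673334]
 [  0.         409.59930742 239.73178554]
 [  0.           0.           1.        ]]
knob_grip 0.74 [  7.5 -95.1 164.3] [554.9 -25.7 134.8]
ring_center 0.61 [ 112.8 -106.4  209.7] [595.5  73.7  92.9]
ring_center 0.53 [ 120.6 -116.7  214. ] [591.1  83.2  84.3]
base_center 0.82 [ 118.1 -110.3  214. ] [595.6  79.3  87.3]
base_center 0.78 [121.   27.  385.1] [794.3  30.3   8.4]
crank 0.88 [ -10.5 -124.3  198.7] [542.5 -39.7  89.9]
```

View pics/w1.png

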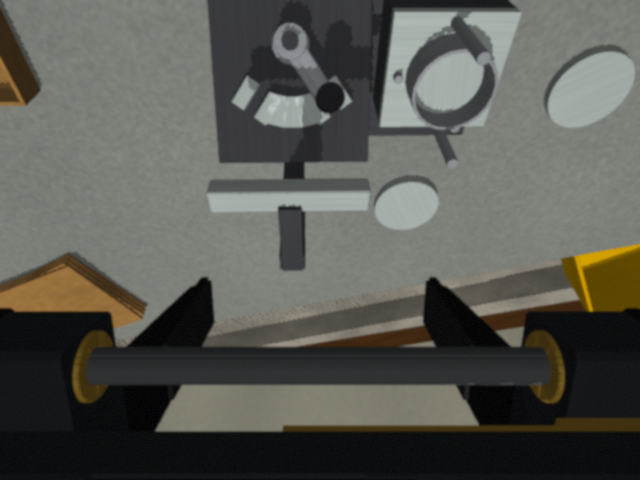

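```bash
python3 -m pendant '[[4,-50,0,0],[8,-97,0,0],[8,-97,50,0],[8,-97,90,0],[8,-97,110,0],[8,-97,110,0]]'; python3 st.py; cat > look.py <<'E'
import sys
from cell import env,vision
import cv2,numpy as np
from go import Rt
def look(name,qs):
    s=env.state();p=vision.read_camera("wrist");cv2.imwrite(f"pics/{name}.png",p["pixels"][:,:,::-1])
    M=np.array(p["tool_from_camera"])
    for q in qs:
        for d in vision.find_in(p,q):
            X=M@np.append(d["at"],1);print(q,round(d["confidence"],2),X[:3].round(1),(Rt()@X[:3]+s['eef_pos']).round(1))
def ray(px,py,tz):
    "tool coords of pixel at tool z=tz"
    K=[[409.599,0,318.197],[0,409.599,239.732],[0,0,1]]
    d=np.linalg.inv(K)@np.array([px,py,1]);M=np.array([[1,-.001,0],[.001,.962,.274],[-.001,-.274,.962]]);c=np.array([-1.053,-77.641,-169.697])
    d=M@d;return c+d*(tz-c[2])/d[2]
if __name__=="__main__":look(sys.argv[1],sys.argv[2:])
E
python3 look.py w2 knob_grip ring_center crank
```

```text
t: 8.78
eef_pos: [527.7, -19.5, 178.5]
tcp_rot: [2.619, -0.028, 1.304]
ft_force: [0.5, -0.9, -0.3]
opening: 1.0
8.78 [-0.142  0.283  2.176 -0.234  0.165 -1.217] [527.7 -19.5 178.5] [ 2.6189 -0.028   1.3037] [ 0.5 -0.9 -0.3] 1.0
knob_grip 0.92 [-2.   0.5 51.3] [552.7 -27.1 134.4]
ring_center 0.66 [ 96.9 -22.1  88.6] [578.4  69.7  93.6]
crank 0.86 [-14.2 -26.8  83.9] [542.9 -35.8  92.2]
```

View pics/w2.png

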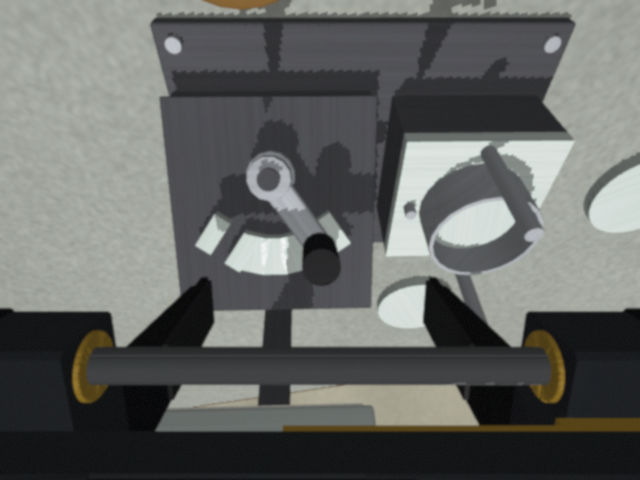

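```bash
python3 - <<'E'
import cv2,numpy as np
a=cv2.imread("pics/w2.png")[140:320,180:400];cv2.imwrite("pics/w2z.png",cv2.convertScaleAbs(cv2.resize(a,(733,600),interpolation=cv2.INTER_CUBIC),alpha=1.8,beta=20))
E
```

```text
(no output)
```

View pics/w2z.png

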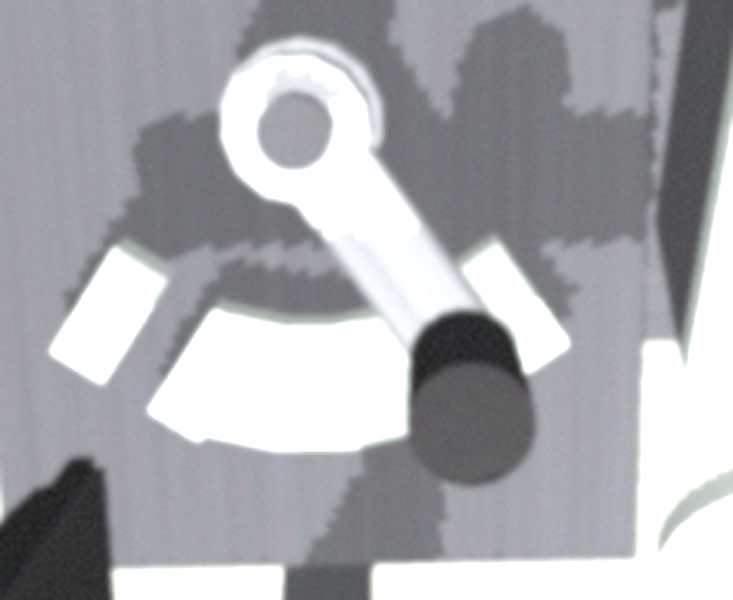

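```bash
python3 -m pendant '[[1,0,10,0],[1,0,30,0],[1,0,50,0],[1,0,70,0],[1,0,79,0],[1,0,79,0]]' 0.5; python3 st.py; python3 look.py w3 knob_grip
```

```text
t: 9.72
eef_pos: [569.5, -23.7, 118.5]
tcp_rot: [2.622, -0.019, 1.299]
ft_force: [0.1, -0.6, 0.1]
opening: 0.507
9.72 [-0.132  0.446  2.14  -0.941  0.066 -0.5  ] [569.5 -23.7 118.5] [ 2.6217 -0.0188  1.2989] [ 0.1 -0.6  0.1] 0.507
knob_grip 0.73 [ -7.2  -6.  -22.4] [551.7 -26.5 134.9]
knob_grip 0.42 [111.2 -17.2  29.6] [599.4  84.1  86.4]
```

View pics/w3.png

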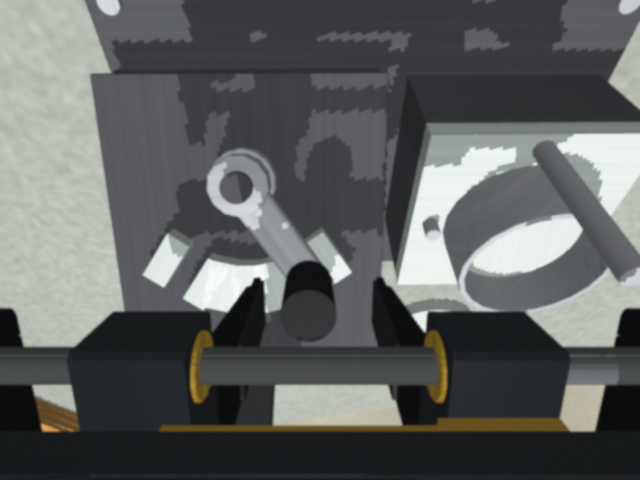

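```bash
python3 -m pendant '[[-2,-3,0,0],[-5,-6,2,0],[-5,-6,4,0],[-5,-6,6,0],[-5,-6,6,0]]'; python3 st.py; python3 look.py w4 knob_grip
```

```text
t: 10.45
eef_pos: [567.3, -25.6, 113.4]
tcp_rot: [2.625, -0.013, 1.295]
ft_force: [-0.8, -0.2, -1.0]
opening: 0.501
10.45 [-0.133  0.454  2.146 -1.132  0.065 -0.309] [567.3 -25.6 113.4] [ 2.6246 -0.0129  1.2952] [-0.8 -0.2 -1. ] 0.501
knob_grip 0.71 [ -6.5  -2.9 -26.3] [550.5 -27.9 134.8]
```

View pics/w4.png

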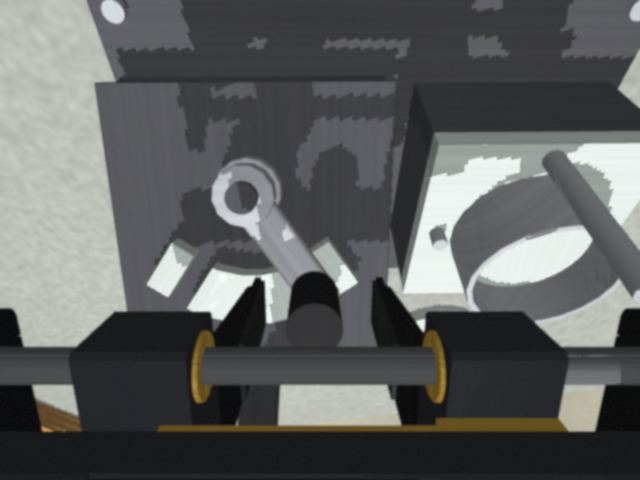

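```bash
python3 -m pendant '[[-2,-4,0,0],[-2,-4,0,0],[-2,-4,0,0]]'; python3 st.py;  python3 -m pendant '[[0,0,0,0],[0,0,0,0],[0,0,0,0],[0,0,0,0]]' 1; python3 st.py; python3 look.py w5 knob_grip
```

```text
t: 10.92
eef_pos: [564.2, -26.2, 113.1]
tcp_rot: [2.627, -0.012, 1.295]
ft_force: [-0.0, 0.1, -0.1]
opening: 0.504
10.93 [-0.135  0.451  2.151 -1.133  0.065 -0.31 ] [564.2 -26.2 113.1] [ 2.6275 -0.0116  1.295 ] [-0.   0.1 -0.1] 0.504
t: 11.42
eef_pos: [564.1, -26.2, 113.0]
tcp_rot: [2.628, -0.012, 1.295]
ft_force: [-0.1, 0.7, -0.9]
opening: 0.228
11.43 [-0.135  0.451  2.152 -1.133  0.065 -0.31 ] [564.1 -26.2 113. ] [ 2.6277 -0.0115  1.295 ] [-0.1  0.7 -0.9] 0.228
knob_grip 0.76 [ -2.8  -1.9 -21.4] [551.6 -25.8 130.7]
```

View pics/w5.png

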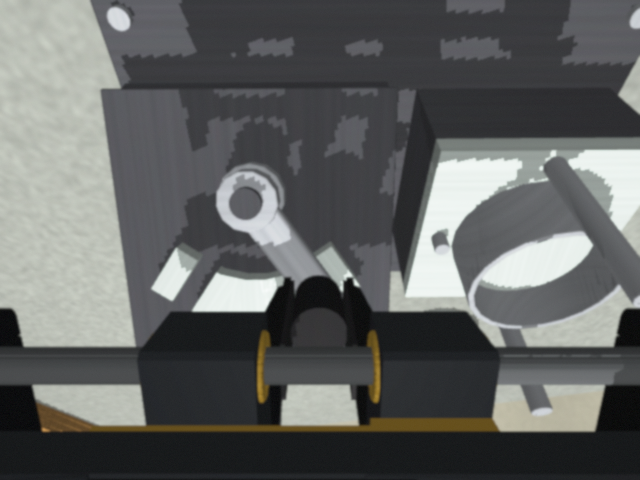

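```bash
python3 -m pendant '[[0,0,-3,0],[0,0,-6,0],[0,0,-9,0],[0,0,-12,0],[0,0,-12,0]]'; python3 st.py; python3 go.py 564.1 -26.2 113
```

```text
t: 12.15
eef_pos: [558.4, -24.7, 123.2]
tcp_rot: [2.628, -0.012, 1.295]
ft_force: [3.3, -0.0, -8.2]
opening: 0.227
12.15 [-0.133  0.426  2.156 -0.879  0.078 -0.563] [558.4 -24.7 123.2] [ 2.6281 -0.0117  1.2949] [ 3.3 -0.  -8.2] 0.227
[-0.   0.1 11.8]
[[ 0.272  0.837  0.475]
 [ 0.962 -0.243 -0.124]
 [ 0.012  0.491 -0.871]]
```

```bash
cat > swing.py <<'E'
import sys,numpy as np
from go import Rt
yaw=-.269;th=np.pi/6
J=np.array([[np.cos(yaw),-np.sin(yaw),0],[np.sin(yaw),np.cos(yaw),0],[0,0,1]])
Rs=np.array([[np.cos(th),0,-np.sin(th)],[0,1,0],[np.sin(th),0,np.cos(th)]])
P=J@Rs
if __name__=="__main__":
    q0=float(sys.argv[1]);R=Rt();print("tool in pivot",(P.T@R).round(3))
    f=lambda q:np.array([55*np.cos(.6-q),55*np.sin(.6-q),0])
    for q in map(float,sys.argv[2:]):print(q,(R.T@P@(f(q)-f(q0))).round(1))
E
python3 swing.py 0 .1 .2 .3 .4 .5 .6 .75 .9 1.05 1.2
```

```text
tool in pivot [[ 0.012  1.    -0.01 ]
 [ 1.    -0.012  0.007]
 [ 0.007 -0.01  -1.   ]]
0.1 [-4.7  2.9 -0.1]
0.2 [-9.6  5.4 -0.1]
0.3 [-14.7   7.3  -0.2]
0.4 [-20.    8.7  -0.2]
0.5 [-25.5   9.6  -0.3]
0.6 [-30.9  10.   -0.3]
0.75 [-39.2   9.4  -0.4]
0.9 [-47.2   7.7  -0.4]
1.05 [-54.9   4.8  -0.4]
1.2 [-62.1   0.7  -0.4]
```

Tool axes line up with the pivot frame to within 1°. I'll swing the first half and check.

```bash
python3 -m pendant '[[-5,3,0,0],[-10,5.5,0,0],[-15,7.4,0,0],[-20,8.7,0,0],[-25.5,9.6,0,0],[-31,10,0,0],[-31,10,0,0]]'; python3 st.py; python3 go.py 558.4 -24.7 123.2; python3 look.py w6 knob_grip
```

```text
t: 13.02
eef_pos: [558.4, -57.2, 127.5]
tcp_rot: [2.629, -0.012, 1.294]
ft_force: [4.3, -1.9, -7.6]
opening: 0.224
13.03 [-0.208  0.418  2.15  -0.367  0.065 -1.139] [558.4 -57.2 127.5] [ 2.6285 -0.0116  1.2943] [ 4.3 -1.9 -7.6] 0.224
[ 31.2 -10.   -0.3]
[[ 0.273  0.837  0.475]
 [ 0.962 -0.243 -0.124]
 [ 0.012  0.491 -0.871]]
knob_grip 0.68 [ -7.3  -0.4 -22.2] [545.5 -61.4 146.4]
```

View pics/w6.png

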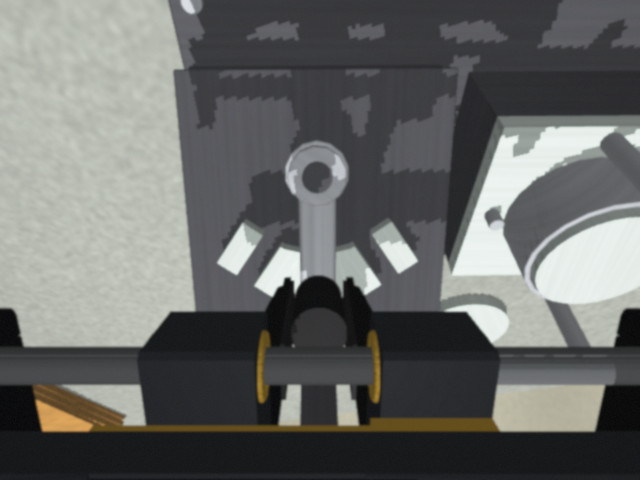

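The crank points straight down the image, so q is about 0.6, and the base is rising. Now the second half.

```bash
python3 -m pendant '[[-5,-0.2,0,0],[-10,-0.8,0,0],[-15,-1.9,0,0],[-20,-3.5,0,0],[-25.5,-5.9,0,0],[-31,-9.2,0,0],[-31,-9.2,0,0]]'; python3 st.py; python3 go.py 558.4 -57.2 127.5; python3 look.py w7 knob_grip
```

```text
t: 14.0
eef_pos: [541.6, -83.9, 126.0]
tcp_rot: [2.646, -0.014, 1.296]
ft_force: [-1.5, 6.5, -16.6]
opening: 0.229
14.0 [-0.282  0.406  2.173  0.23   0.069 -1.801] [541.6 -83.9 126. ] [ 2.646  -0.0137  1.2963] [ -1.5   6.5 -16.6] 0.229
[30.3  8.3  3.3]
[[ 0.271  0.845  0.461]
 [ 0.962 -0.245 -0.117]
 [ 0.014  0.476 -0.88 ]]
knob_grip 0.63 [ -3.   -3.8 -21. ] [527.9 -83.4 142.6]
knob_grip 0.2 [  6.4 -27.1  18.8] [529.1 -73.4  96.7]
```

View pics/w7.png

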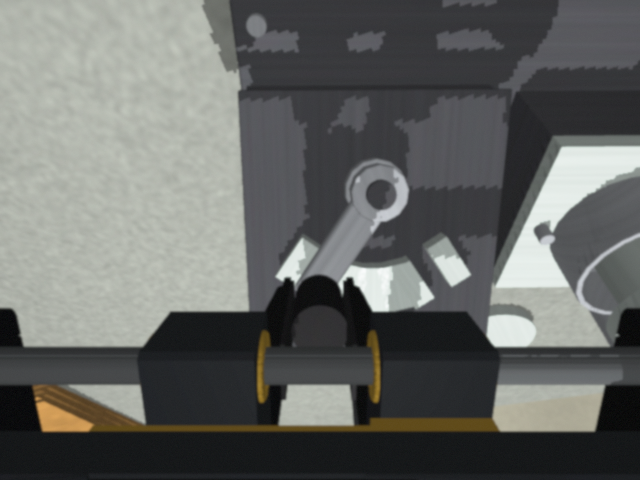

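```bash
python3 - <<'E'
import numpy as np
from cell import env
from swing import P
from go import Rt
R=Rt()
# knob at grasp: start vs now (grasp point 19 behind tcp)
from scipy.spatial.transform import Rotation as Ro
R0=Ro.from_euler('xyz',[2.628,-.012,1.295]).as_matrix()
g0=np.array([564.1,-26.2,113.])-19*R0[:,2];s=env.state();g=s['eef_pos']-19*R[:,2]
d=P.T@(g-g0);print("pivot disp from home",d.round(2))
k=np.array([55*np.cos(.6),55*np.sin(.6),0])+d;print("q",.6-np.arctan2(k[1],k[0]),np.hypot(k[0],k[1]))
t=np.array([55*np.cos(.6),-55*np.sin(.6),45])-np.array([k[0],k[1],45+d[2]]);print("to target(home depth), tool axes",(R.T@P@t).round(2))
E
```

```text
pivot disp from home [  1.42 -61.53  14.45]
q 1.1770441122361222 55.85306532838268
to target(home depth), tool axes [-0.73 -1.01 14.48]
```

```bash
python3 -m pendant '[[-0.8,-1,4,0],[-0.8,-1,4,0],[-0.8,-1,7,0],[-0.8,-1,10,0],[-0.8,-1,13,0],[-0.8,-1,13,0]]'; python3 st.py; python3 go.py 541.6 -83.9 126
```

```text
t: 14.85
eef_pos: [546.5, -85.5, 116.6]
tcp_rot: [2.657, -0.015, 1.298]
ft_force: [-3.2, 7.1, -9.4]
opening: 0.224
14.85 [-0.284  0.429  2.163  0.281  0.067 -1.854] [546.5 -85.5 116.6] [ 2.6571 -0.0153  1.2977] [-3.2  7.1 -9.4] 0.224
[  0.4  -0.2 -10.7]
[[ 0.27   0.85   0.452]
 [ 0.963 -0.246 -0.113]
 [ 0.015  0.466 -0.885]]
```

```bash
python3 -m pendant '[[0,0,0,0],[0,0,0,0]]' 0.5; python3 st.py;python3 look.py w8 knob_grip base_center
```

```text
t: 15.1
eef_pos: [547.2, -86.0, 117.3]
tcp_rot: [2.655, -0.015, 1.297]
ft_force: [0.8, 0.0, 0.4]
opening: 0.378
15.1 [-0.284  0.429  2.162  0.281  0.066 -1.853] [547.2 -86.  117.3] [ 2.6548 -0.0151  1.2974] [0.8 0.  0.4] 0.378
knob_grip 0.87 [ -3.6  -5.7 -19.8] [532.4 -85.8 132.1]
knob_grip 0.46 [ 50.9 -65.9  36.4] [521.5 -24.9  55.2]
base_center 0.76 [197.1 108.3 178.7] [773.4  56.9  12.9]
```

View pics/w8.png

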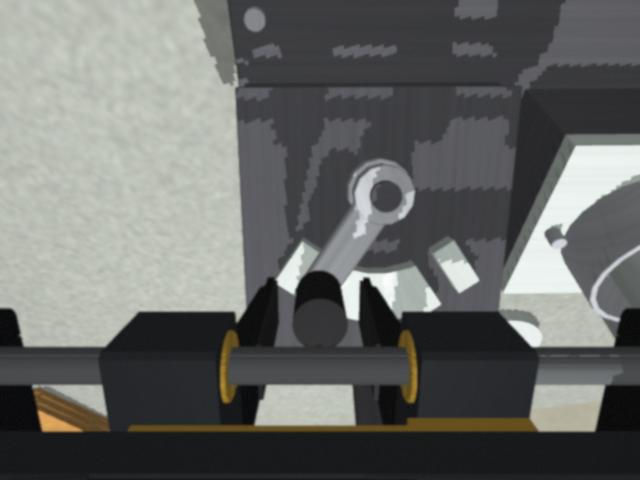

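```bash
python3 -m pendant '[[0,0,-5,0],[0,0,-15,0],[0,0,-35,0],[0,0,-60,0],[0,0,-90,0],[0,0,-120,0],[0,0,-120,0]]'; python3 st.py;python3 look.py w9 knob_grip base_center ring_center
```

```text
t: 16.12
eef_pos: [492.6, -72.4, 225.3]
tcp_rot: [2.651, -0.015, 1.297]
ft_force: [-0.6, -0.4, -0.1]
opening: 0.502
16.12 [-0.29   0.159  2.16   0.064  0.334 -1.639] [492.6 -72.4 225.3] [ 2.6515 -0.0148  1.2973] [-0.6 -0.4 -0.1] 0.502
knob_grip 0.71 [ -4.6  -3.  101.7] [535.  -87.6 134. ]
knob_grip 0.48 [166.3  -1.1 100.5] [582.2  76.6 138.4]
base_center 0.74 [176.1 126.4 312.9] [789.2  30.6  10.3]
base_center 0.67 [ 66.8 -53.  164.2] [540.  -13.7  56.3]
base_center 0.66 [167.1  -0.9 104.4] [584.2  76.9 135. ]
base_center 0.56 [320.   -7.3 243. ] [682.9 210.   11.8]
ring_center 0.92 [142.3 -34.5 142.7] [566.2  56.9  85.1]
```

View pics/w9.png

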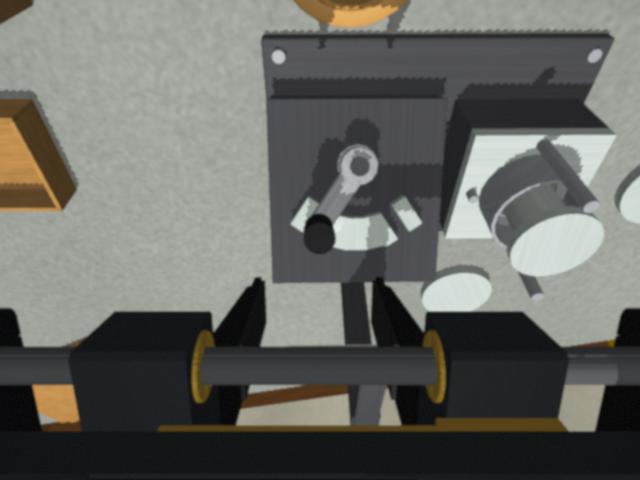

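The knob sits at the slot on the far left (319,237) and the disc is raised at (557,245), standing proud of the ring. Next I undo the tilt by pulling inward.

```bash
python3 -m pendant '[[-1,-53,-28,0],[-2,-106,-56,0],[-3,-159,-84,0]]'; python3 st.py; python3 -m pendant '[[-1,-53,-28,0]]'>/dev/null; python3 st.py
```

```text
t: 16.7
eef_pos: [316.9, -26.2, 221.4]
tcp_rot: [2.659, -0.015, 1.297]
ft_force: [-0.2, 0.4, 0.7]
opening: 0.501
16.7 [-0.323 -0.144  2.478  0.113  0.328 -1.715] [316.9 -26.2 221.4] [ 2.6591 -0.0151  1.2973] [-0.2  0.4  0.7] 0.501
16.82 [-0.356 -0.288  2.559  0.134  0.397 -1.761] [257.3 -10.4 220.6] [ 2.6616 -0.0152  1.2976] [-0.2 -0.6  1.6] 0.5
```

```bash
cat > kin.py <<'E'
import numpy as np
from scipy.optimize import least_squares
from scipy.spatial.transform import Rotation as Ro
D=[([1.12242078,.490921114,1.55888958,0,1.09175929,-.105597],[210.0466,588.654,214.651],[3.14159,0,1.22802]),
([.362137,.201483,1.51284,.00015,1.42646,-.935785],[461.286,245.27,398.32],[3.141,-.0006,1.2979]),
([-.272808,.611749,.87108,.00066,1.658,-1.5706],[740.45,-138.55,398.39],[3.14085,-.00066,1.2979]),
([-.281159,1.06805,.0474,.00396,1.98326,-1.57729],[896.59,-189.325,349.86],[3.09869,-.00328,1.29787]),
([-.337,.933,.048,.06,1.64,-1.615],[944.3,-243.8,503.2],[2.6194,-.0281,1.3056]),
([-.142,.283,2.176,-.234,.165,-1.217],[527.7,-19.5,178.5],[2.6189,-.028,1.3037]),
([-.29,.159,2.16,.064,.334,-1.639],[492.6,-72.4,225.3],[2.6515,-.0148,1.2973]),
([-.356,-.288,2.559,.134,.397,-1.761],[257.3,-10.4,220.6],[2.6616,-.0152,1.2976]),
([-.133,.426,2.156,-.879,.078,-.563],[558.4,-24.7,123.2],[2.6281,-.0117,1.2949])]
Ry=lambda a:Ro.from_euler('y',a).as_matrix();Rz=lambda a:Ro.from_euler('z',a).as_matrix()
def fk(j,k):
    h,a,L1,b,L2,d,lat,d0=k
    R=Rz(j[0]);p=np.array([0,0,h])+R@[a,0,0]
    R=R@Ry(j[1]);p=p+R@[0,0,L1]
    R=R@Ry(j[2]);p=p+R@[b,lat,L2]
    R=R@Rz(j[3])@Ry(j[4]);p=p+R@[0,d0,d]
    R=R@Rz(j[5]);return p,R
if __name__=="__main__":
    f=lambda k:np.concatenate([fk(j,k)[0]-np.array(p) for j,p,_ in D])
    r=least_squares(f,[350,0,600,0,500,300,0,66]);print(r.x.round(1),np.abs(r.fun).max());np.save("k.npy",r.x)
    for j,p,o in D[:2]:
        print(fk(j,r.x)[1].round(3).tolist(),Ro.from_euler('xyz',o).as_matrix().round(3).tolist())
    k=r.x
    # pose map: for theta outward tilt & TCP (r,z) solve planar j2,j3,j5
    for th in(.49,.25,0):
        for z in(300,450,600,750):
            for rr in(150,200,250,300,350):
                def g(x):
                    p,_=fk([0,x[0],x[1],0,np.pi-th-x[0]-x[1],0],k);return [p[0]-rr,p[2]-z]
                s=least_squares(g,[0,2.2])
                if s.cost<1:print(th,z,rr,np.round([s.x[0],s.x[1],np.pi-th-s.x.sum()],2))
                else:print(th,z,rr,'--')
E
python3 kin.py
```

```text
[1.968e+02 4.000e-01 5.866e+02 4.310e+01 4.107e+02 2.718e+02 6.580e+01
 1.000e-01] 0.24121410370145213
[[-0.336, -0.942, 0.0], [-0.942, 0.336, 0.0], [-0.0, -0.0, -1.0]] [[0.336, 0.942, 0.0], [0.942, -0.336, -0.0], [0.0, 0.0, -1.0]]
[[-0.27, -0.963, 0.001], [-0.963, 0.27, 0.0], [-0.001, -0.001, -1.0]] [[0.27, 0.963, 0.001], [0.963, -0.27, 0.0], [0.001, 0.001, -1.0]]
0.49 300 150 [-0.7   2.42  0.93]
0.49 300 200 [-0.56  2.41  0.8 ]
0.49 300 250 [-0.43  2.38  0.71]
0.49 300 300 [-0.31  2.33  0.64]
0.49 300 350 [-0.21  2.27  0.59]
0.49 450 150 [-0.72  2.06  1.31]
0.49 450 200 [-0.62  2.05  1.22]
0.49 450 250 [-0.52  2.02  1.15]
0.49 450 300 [-0.42  1.99  1.08]
0.49 450 350 [-0.32  1.94  1.03]
0.49 600 150 [-0.65  1.68  1.62]
0.49 600 200 [-0.56  1.67  1.55]
0.49 600 250 [-0.48  1.65  1.49]
0.49 600 300 [-0.4   1.61  1.44]
0.49 600 350 [-0.32  1.57  1.39]
0.49 750 150 [-0.5   1.23  1.93]
0.49 750 200 [-0.44  1.22  1.87]
0.49 750 250 [-0.37  1.2   1.82]
0.49 750 300 [-0.29  1.16  1.78]
0.49 750 350 [-0.22  1.12  1.75]
0.25 300 150 [-0.55  2.35  1.1 ]
0.25 300 200 [-0.43  2.31  1.01]
0.25 3
[... 484 characters left out ...]
.11]
0.25 750 250 [-0.25  1.07  2.07]
0.25 750 300 [-0.18  1.03  2.04]
0.25 750 350 [-0.1   0.97  2.02]
0 300 150 [-0.4   2.28  1.26]
0 300 200 [-0.29  2.23  1.21]
0 300 250 [-0.19  2.17  1.17]
0 300 300 [-0.1   2.09  1.15]
0 300 350 [-0.01  2.01  1.14]
0 450 150 [-0.47  1.93  1.68]
0 450 200 [-0.37  1.89  1.62]
0 450 250 [-0.28  1.84  1.58]
0 450 300 [-0.19  1.78  1.55]
0 450 350 [-0.1   1.71  1.53]
0 600 150 [-0.42  1.54  2.02]
0 600 200 [-0.34  1.51  1.97]
0 600 250 [-0.26  1.46  1.94]
0 600 300 [-0.17  1.4   1.91]
0 600 350 [-0.09  1.34  1.9 ]
0 750 150 [-0.29  1.07  2.37]
0 750 200 [-0.22  1.03  2.33]
0 750 250 [-0.14  0.98  2.31]
0 750 300 [-0.06  0.91  2.29]
0 750 350 [0.02 0.83 2.29]
```

```bash
python3 - <<'E'
import numpy as np
from kin import fk
k=np.load("k.npy")
for th in(.49,.35,.2,.1,0):
    out=[]
    for j2 in np.arange(-.6,.8,.1):
        j3=np.pi-th-.06-j2
        p,_=fk([0,j2,j3,0,.06,0],k)
        out.append((round(j2,1),round(j3,2),int(p[0]),int(p[2])))
    print(th,[o for o in out if o[1]<2.8])
E
```

```text
0.49 [(np.float64(-0.2), np.float64(2.79), 189, 159), (np.float64(-0.1), np.float64(2.69), 247, 167), (np.float64(-0.0), np.float64(2.59), 306, 170), (np.float64(0.1), np.float64(2.49), 364, 167), (np.float64(0.2), np.float64(2.39), 422, 159), (np.float64(0.3), np.float64(2.29), 479, 144), (np.float64(0.4), np.float64(2.19), 534, 124), (np.float64(0.5), np.float64(2.09), 587, 99), (np.float64(0.6), np.float64(1.99), 637, 68), (np.float64(0.7), np.float64(1.89), 684, 32)]
0.35 [(np.float64(-0.0), np.float64(2.73), 217, 134), (np.float64(0.1), np.float64(2.63), 276, 131), (np.float64(0.2), np.float64(2.53), 334, 122), (np.float64(0.3), np.float64(2.43), 391, 108), (np.float64(0.4), np.float64(2.33), 446, 87), (np.float64(0.5), np.float64(2.23), 499, 62), (np.float64(0.6), np.float64(2.13), 549, 31), (np.float64(0.7), np.float64(2.03), 595, -3)]
0.2 [(np.float64(0.1), np.float64(2.78), 176, 106), (np.float64(0.2), np.float64(2.68), 234, 97), (np.float64(0.3), np.float64(2.58), 291, 82), (np.float64(0.4), np.float64(2.48), 346, 62), (np.float64(0.5), np.float64(2.38), 399, 37), (np.float64(0.6), np.float64(2.28), 449, 6), (np.float64(0.7), np.float64(2.18), 496, -28)]
0.1 [(np.float64(0.2), np.float64(2.78), 167, 88), (np.float64(0.3), np.float64(2.68), 223, 74), (np.float64(0.4), np.float64(2.58), 278, 54), (np.float64(0.5), np.float64(2.48), 331, 28), (np.float64(0.6), np.float64(2.38), 381, -1), (np.float64(0.7), np.float64(2.28), 428, -37)]
0 [(np.float64(0.3), np.float64(2.78), 155, 72), (np.float64(0.4), np.float64(2.68), 210, 52), (np.float64(0.5), np.float64(2.58), 263, 27), (np.float64(0.6), np.float64(2.48), 313, -3), (np.float64(0.7), np.float64(2.38), 359, -38)]
```

```bash
python3 -m pendant '[[12,-14,18,0],[23,-27,37,0]]'>/dev/null; python3 st.py; python3 -m pendant '[[0,-15,25,0]]'>/dev/null; python3 st.py;python3 -m pendant '[[0,-15,25,0]]'>/dev/null; python3 st.py
```

```text
17.07 [-0.187 -0.152  2.647 -0.204  0.168 -1.284] [256.5   9.  182. ] [ 2.6583 -0.0095  1.2923] [ 1.1 -0.1  0.6] 0.498
17.2 [-0.176 -0.113  2.668 -0.471  0.122 -1.008] [255.6   6.2 172.7] [2.6605 0.0051 1.285 ] [ 0.5 -0.9 -0.4] 0.498
17.32 [-0.173 -0.088  2.681 -0.742  0.099 -0.733] [254.9   3.8 166.9] [2.662  0.0143 1.2798] [ 0.4 -0.7  0.6] 0.504
```

```bash
for i in 1 2; do python3 -m pendant '[[0,-20,30,0],[0,-20,30,0]]'>/dev/null; python3 st.py; done
```

```text
17.57 [-0.185 -0.049  2.707 -1.135  0.064 -0.343] [249.    4.4 155.2] [2.682  0.0108 1.2763] [1.7 2.2 1.5] 0.502
17.82 [-0.18  -0.036  2.716 -1.135  0.065 -0.342] [242.9   6.5 149.8] [2.7035 0.013  1.2794] [ 0.5  0.1 -0.1] 0.498
```

```bash
for i in 1 2 3 4; do python3 -m pendant '[[0,-40,40,0]]'>/dev/null; python3 st.py; done
```

```text
17.95 [-0.172 -0.043  2.75  -1.134  0.065 -0.336] [221.8  12.  142.8] [2.7307 0.0136 1.2815] [-0.4  0.3 -1. ] 0.5
18.07 [-0.164 -0.056  2.79  -1.134  0.065 -0.328] [196.9  17.9 136.2] [2.7571 0.0139 1.2828] [-0.7 -0.6  0.1] 0.5
18.2 [-0.139 -0.032  2.793 -1.134  0.065 -0.303] [193.1  23.3 131. ] [2.7839 0.0085 1.2851] [ 0.8  0.5 -0.5] 0.5
18.32 [-1.060e-01 -1.000e-03  2.792e+00 -1.134e+00  6.500e-02 -2.700e-01] [190.4  29.9 125.3] [2.8136e+00 2.2000e-03 1.2873e+00] [-0.4 -0.2 -0.6] 0.497
```

```bash
for i in 1 2 3 4; do python3 -m pendant '[[-6,0,40,0]]'>/dev/null; python3 st.py; done
```

```text
18.45 [-0.129  0.016  2.792 -1.134  0.065 -0.293] [189.9  25.6 122.1] [2.8307 0.0124 1.2862] [-0.2 -0.2  0.2] 0.501
18.57 [-0.156  0.033  2.792 -1.134  0.065 -0.319] [189.4  20.7 119.1] [2.8475 0.0225 1.2843] [ 0.  -0.2 -0.2] 0.498
18.7 [-0.175  0.075  2.769 -1.134  0.065 -0.336] [201.2  15.  114.7] [2.8672 0.0297 1.2822] [ 0.   0.4 -0.2] 0.499
18.82 [-0.194  0.12   2.744 -1.134  0.065 -0.353] [214.3   8.6 109.2] [2.8877 0.0362 1.2801] [0.7 0.2 0.1] 0.502
```

```bash
for i in 1 2 3 4; do python3 -m pendant '[[5,-20,40,0]]'>/dev/null; python3 st.py; done
```

```text
18.95 [-0.168  0.148  2.743 -1.134  0.065 -0.325] [212.2  14.5 103.6] [2.9129 0.0323 1.2788] [-0.2  0.4  0.1] 0.503
19.07 [-0.134  0.175  2.743 -1.134  0.065 -0.289] [208.9  22.1  98. ] [2.9393 0.0284 1.2786] [-0.1 -0.6 -0.2] 0.5
19.2 [-0.092  0.204  2.742 -1.134  0.065 -0.246] [205.6  31.   92.2] [2.9654 0.0253 1.279 ] [ 0.7 -1.5  1. ] 0.501
19.32 [-0.041  0.235  2.739 -1.134  0.065 -0.194] [202.3  41.5  86.2] [2.9917 0.0231 1.2795] [0.1 0.9 0.3] 0.496
```

```bash
for i in 1 2 3 4; do python3 -m pendant '[[0,-20,40,0]]'>/dev/null; python3 st.py; done
```

```text
19.45 [-2.000e-03  2.630e-01  2.739e+00 -1.134e+00  6.500e-02 -1.550e-01] [197.5  49.4  80.7] [3.0172 0.025  1.28  ] [ 0.5 -0.5  0.6] 0.497
19.57 [ 0.044  0.292  2.738 -1.134  0.065 -0.107] [192.4  58.4  75.1] [3.0425 0.0283 1.2801] [-0.7  1.   0.1] 0.498
19.7 [ 0.1    0.323  2.735 -1.134  0.065 -0.05 ] [186.8  68.8  69.1] [3.0673 0.0334 1.2801] [ 0.4 -0.8  0.2] 0.501
19.82 [ 0.166  0.356  2.731 -1.134  0.065  0.017] [180.6  80.7  62.6] [3.0912 0.0412 1.2799] [ 0.4 -1.1 -0.7] 0.497
```

```bash
for i in 1 2; do python3 -m pendant '[[25,-10,30,0]]'>/dev/null; python3 st.py; done
```

```text
19.95 [ 0.311  0.42   2.69  -1.134  0.066  0.165] [184.6 111.7  48.9] [3.1054 0.0471 1.2779] [ 0.8 -0.3  0.8] 0.499
20.07 [ 0.441  0.489  2.643 -1.134  0.065  0.296] [187.9 143.8  31.9] [3.1159 0.0565 1.2773] [ 0.7 -0.7 -0.3] 0.501
```

```bash
python3 -m pendant '[[0,0,-55,0],[10,-10,-110,0],[35,-35,-158,0],[64,-64,-206,0],[93,-93,-254,0],[123,-122,-302,0],[152,-151,-350,0],[181,-180,-398,0]]'>/dev/null; python3 st.py; python3 go.py -85 690 650
```

```text
21.07 [ 1.113 -0.041  1.95  -0.036  1.284 -0.155] [ 97.5 325.7 334.4] [3.1158 0.057  1.2786] [ 2.3  0.5 -1. ] 0.498
[ 277.8 -271.  -339.1]
[[ 0.288  0.958  0.008]
 [ 0.956 -0.287 -0.062]
 [-0.057  0.026 -0.998]]
```

```bash
python3 -m pendant '[[33,-32,-40,0],[66,-64,-80,0],[99,-96,-120,0],[132,-128,-160,0],[165,-160,-200,0],[198,-192,-240,0],[231,-224,-280,0],[264,-256,-320,0]]'>/dev/null; python3 st.py; python3 - <<'E'
from go import Rt
print(Rt().T@[-.1,1,0.15])
E
```

```text
22.07 [ 1.573  0.545  0.445 -0.01   2.215  0.287] [-65.2 654.3 616.5] [3.1153 0.0584 1.2797] [ 0.2 -0.2  0.5] 0.498
[ 0.9188928  -0.37727861 -0.21400204]
```

```bash
python3 -m pendant '[[56,-23,-13,0],[112,-46,-26,0],[160,-65,-35,0]]'>/dev/null; python3 st.py
```

```text
22.45 [ 1.584  0.79   0.053 -0.007  2.342  0.298] [-74.3 739.6 579. ] [3.1234 0.0408 1.281 ] [-0.4  0.2 -0.5] 0.503
```

```bash
python3 -m pendant '[[100,-40,-22,0]]'>/dev/null; python3 st.py;  python3 -m pendant '[[100,-40,-22,0]]'>/dev/null; python3 st.py
```

```text
22.57 [ 1.586  0.815  0.047 -0.004  2.292  0.301] [-76.5 762.8 561.7] [3.1348 0.0118 1.2818] [-0.5 -0.  -0.2] 0.498
22.7 [ 1.587e+00  8.390e-01  4.800e-02 -1.000e-03  2.236e+00  3.050e-01] [-78.8 786.4 543.2] [-3.1365 -0.0183  1.282 ] [-0.7 -0.1 -0.2] 0.502
```

```bash
python3 go.py 580 74 300
```

```text
[-499.6  835.6  229.8]
[[ 0.285  0.959  0.   ]
 [ 0.958 -0.285  0.019]
 [ 0.018 -0.005 -1.   ]]
```

```bash
python3 -m pendant '[[-29,49,14,0],[-58,98,28,0],[-88,147,42,0],[-117,196,56,0],[-147,246,70,0],[-176,295,84,0],[-206,344,98,0],[-235,393,112,0]]'>/dev/null; python3 -m pendant '[[-29,49,14,0],[-58,98,28,0],[-88,147,42,0],[-117,196,56,0],[-147,246,70,0],[-176,295,84,0],[-206,344,98,0],[-235,393,110,0]]' 0.1 >/dev/null;  python3 st.py; python3 go.py 580 74 290
```

```text
24.7 [ 0.124  0.269  1.626  0.025  1.234 -1.166] [522.1 138.2 318.9] [ 3.1392 -0.0271  1.2824] [0.6 0.9 1.2] 0.901
[-45.8  73.7  27.8]
[[ 0.284  0.959  0.01 ]
 [ 0.958 -0.284  0.025]
 [ 0.027  0.002 -1.   ]]
```

```bash
python3 -m pendant '[[-25,40,14,0],[-46,74,28,0],[-46,74,28,0]]'>/dev/null; python3 st.py; python3 look.py w10 base_center ring_center knob_grip
```

```text
25.07 [-0.     0.362  1.565  0.027  1.202 -1.29 ] [581.6  72.4 289.8] [ 3.1364 -0.0277  1.2799] [0.1 0.5 0.6] 0.902
base_center 0.64 [ 19.2 239.1 282.7] [820.   29.9   9.1]
base_center 0.6 [  5.3   5.1 149.7] [590.   79.9 140.4]
base_center 0.58 [187.3  46.4 283.3] [683.1 245.9  12.1]
ring_center 0.86 [  0.7 -12.1 199.5] [572.9  81.6  90.4]
ring_center 0.27 [-123.9   32.   189.1] [579.7 -50.7  97.5]
knob_grip 0.63 [-165.1    5.7  150. ] [542.3 -83.6 135.3]
```

View pics/w10.png

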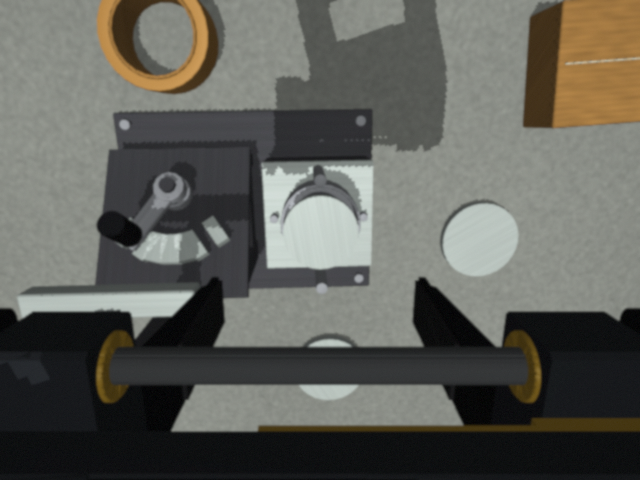

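```bash
python3 - <<'E'
import cv2,numpy as np
a=cv2.imread("pics/w10.png")[150:310,240:400];cv2.imwrite("pics/w10z.png",cv2.resize(a,(600,600),interpolation=cv2.INTER_CUBIC))
from look import ray
for n,px,py,z in(("disc",321,232,152.8),("postF",319,172,143.8),("postB",321.5,288,143.8)):print(n,ray(px,py,z).round(1))
E
```

```text
disc [  1.2   7.7 152.8]
postF [ -0.4 -41.9 143.8]
postB [  1.6  53.  143.8]
```

View pics/w10z.png

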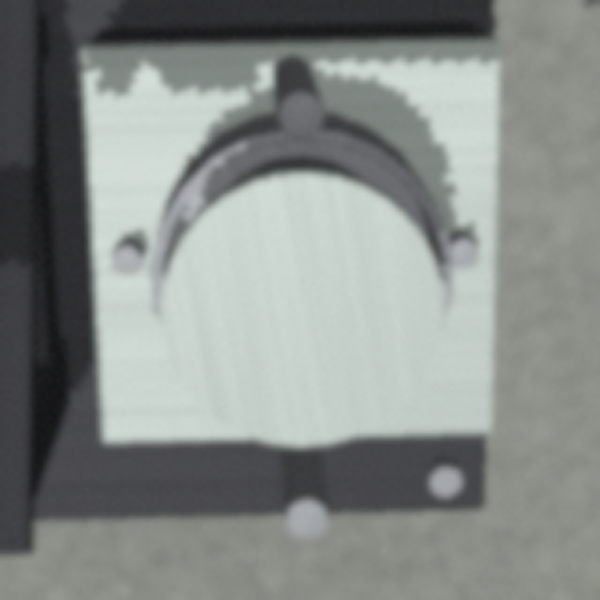

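```bash
python3 -m pendant '[[1,8,0,9],[1,8,0,18],[1,8,0,27],[1,8,20,35],[1,8,60,35],[1,8,90,35],[1,8,100,35],[1,8,100,35]]'>/dev/null; python3 st.py; python3 look.py w11 base_center
```

```text
26.27 [ 0.007  0.464  1.675  0.03   0.989 -0.683] [589.3  76.7 192. ] [-3.1302 -0.0265  0.6732] [-0.4 -0.6 -0. ] 0.899
base_center 0.84 [175.3 -69.2 184.5] [685.9 244.7  13.2]
base_center 0.74 [112.3 193.5 182.4] [800.5  -0.   10.8]
base_center 0.73 [ 1.3 -2.2 52.9] [589.7  80.6 139.2]
```

View pics/w11.png

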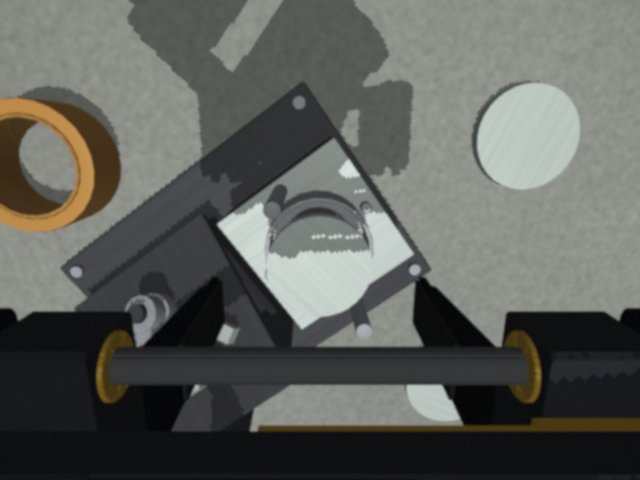

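```bash
python3 - <<'E'
import cv2,numpy as np
a=cv2.imread("pics/w11.png")[170:350,210:430];cv2.imwrite("pics/w11z.png",cv2.convertScaleAbs(cv2.resize(a,(733,600),interpolation=cv2.INTER_CUBIC),alpha=1.0))
from look import ray
A=ray(273,209,46);B=ray(364,331,46);print(A,B,(A+B)/2,np.linalg.norm(A-B)); print(ray(320,264,55))
E
```

```text
[-25.25729425 -33.36510757  46.        ] [25.66892708 39.31824077 46.        ] [ 0.20581642  2.9765666  46.        ] 88.74879799662124
[-2.12672159e-02  9.99292249e-01  5.50000000e+01]
```

View pics/w11z.png

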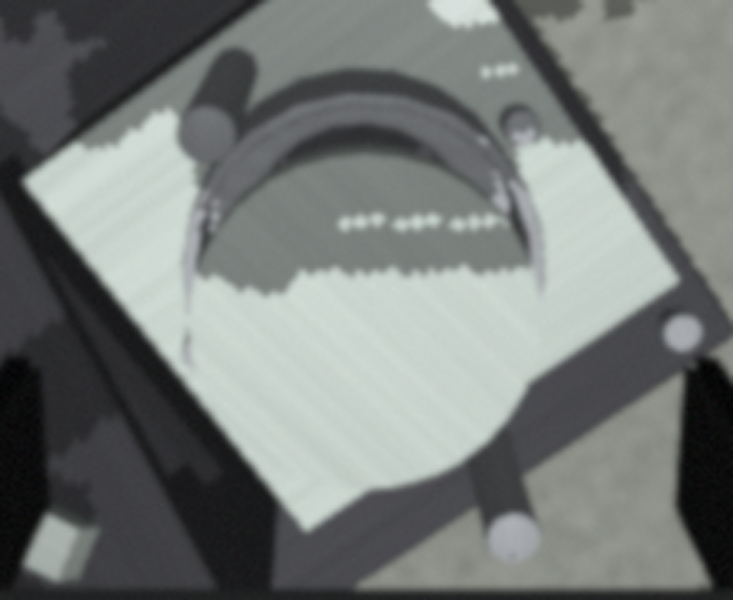

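```bash
python3 -m pendant '[[0,2,15,0],[0,2,35,0],[0,2,50,0],[0,2,58,0],[0,2,62.5,0],[0,2,62.5,0]]'>/dev/null; python3 st.py; python3 look.py w12
```

```text
27.12 [ 0.006  0.54   1.731  0.034  0.855 -0.689] [591.9  76.4 130.3] [-3.1311 -0.0277  0.6728] [-0.1  0.2  0.3] 0.903
```

View pics/w12.png

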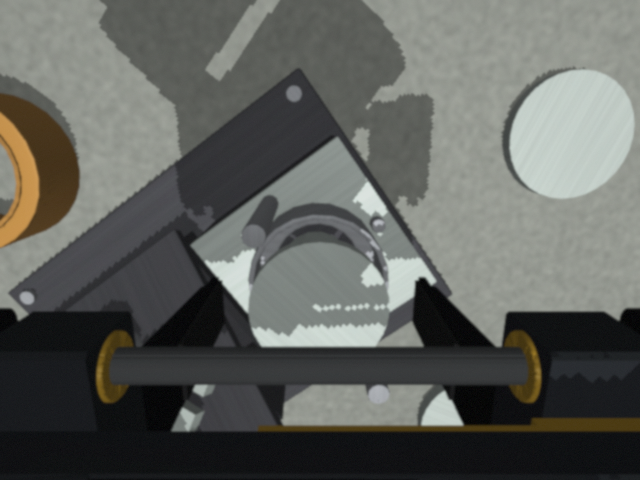

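```bash
python3 -m pendant '[[0,0,1.3,0],[0,0,1.3,0]]' 0.2 >/dev/null; python3 -m pendant '[[0,0,0,0],[0,0,0,0],[0,0,0,0],[0,0,0,0]]' 1 >/dev/null; python3 st.py; python3 look.py w13
```

```text
27.93 [ 0.006  0.541  1.732  0.034  0.853 -0.689] [592.2  76.4 129.5] [-3.1317 -0.0284  0.6729] [ 0.3 -0.1  0.5] 0.64
```

View pics/w13.png

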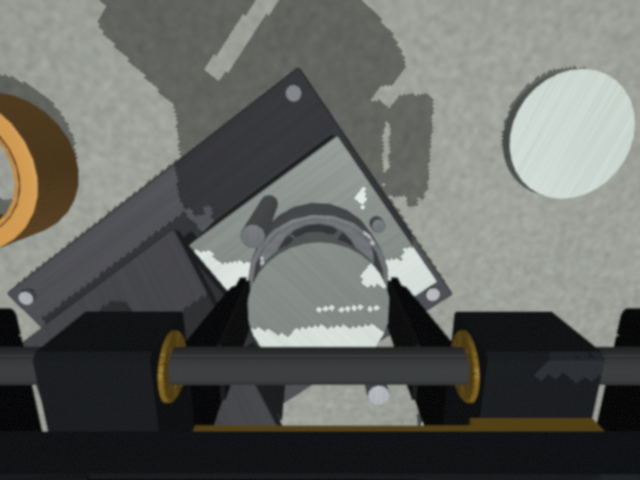

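```bash
python3 -m pendant '[[0,0,-3,0],[0,0,-10,0],[0,0,-30,0],[0,0,-60,0],[0,0,-110,0],[0,0,-150,0]]' >/dev/null; python3 st.py; python3 look.py w14 base_center; python3 go.py 460 -388 280
```

```text
28.73 [-0.     0.379  1.56   0.027  1.185 -0.683] [589.7  72.6 281.9] [-3.1324 -0.0294  0.6729] [ 0.5  0.  -0.8] 0.645
base_center 0.97 [ -1.  -10.   -8.7] [582.5  79.5 290.6]
base_center 0.84 [145.5 140.9 276.4] [797.8  60.1   9.9]
base_center 0.72 [175.3 -71.5 275.8] [688.6 244.7  12.6]
[-389.4  278.5  -10.4]
[[ 0.782  0.623  0.024]
 [ 0.623 -0.782  0.025]
 [ 0.034 -0.005 -0.999]]
```

View pics/w14.png

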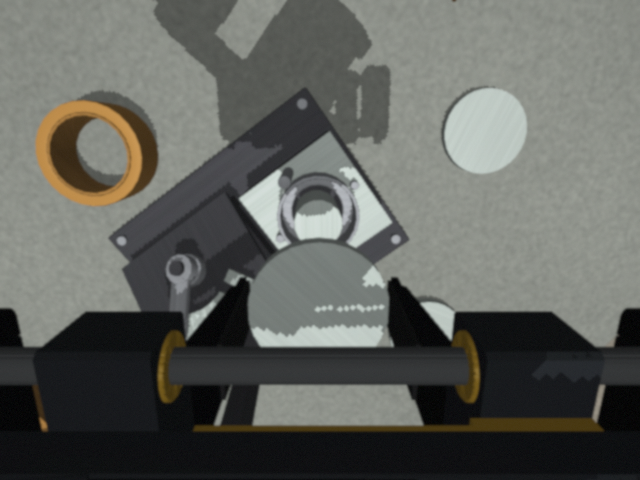

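```bash
python3 -m pendant '[[-49,35,-5,-5],[-97,70,-5,-10],[-146,104,-5,-15],[-195,139,-5,-20],[-243,174,-5,-25],[-292,209,-5,-30],[-340,244,-5,-35.6],[-389,278,-5,-35.6]]' >/dev/null; python3 -m pendant '[[0,0,0,0]]' >/dev/null; python3 st.py; python3 look.py w15 tray_floor stack_center carrybox_center
```

```text
29.95 [-0.833  0.407  1.539  0.037  1.2   -2.138] [ 457.6 -391.9  272.8] [ 3.1276 -0.0317  1.2918] [ 0.   0.4 -1.3] 0.642
tray_floor 0.9 [ -5.6  -2.7 269. ] [ 459.5 -389.2    3.8]
stack_center 0.98 [ -58.1 -130.3  117.3] [ 319.1 -409.2  151.8]
carrybox_center 0.64 [  59.7 -141.3  178.5] [ 341.8 -291.4   94.2]
```

View pics/w15.png

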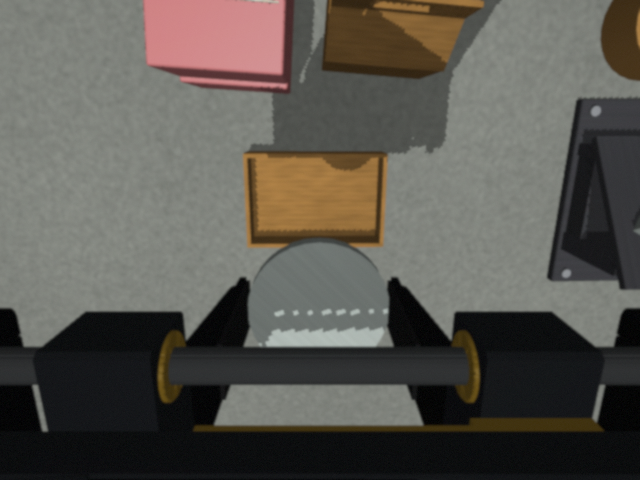

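```bash
python3 - <<'E'
from look import ray
import numpy as np
c=[ray(x,y,239) for x,y in((245,153),(387,153),(383.5,246),(248.5,246))]
print(np.round(c,1),np.mean(c,0))
print("stack top edge",ray(150,66,122),ray(292,80,122),ray(183,82,272),ray(290,90,272))
print("carry",ray(445,75,272),ray(325,70,272))
E
```

```text
[[-72.6 -49.6 239. ]
 [ 66.3 -49.4 239. ]
 [ 67.   45.6 239. ]
 [-73.7  45.5 239. ]] [ -3.22081535  -1.96149971 239.        ]
stack top edge [-111.98855499 -113.9992229   122.        ] [ -18.40001814 -105.26206614  122.        ] [-137.42262868 -117.67480679  272.        ] [ -29.52624122 -109.96483493  272.        ]
carry [ 126.68195581 -124.03491416  272.        ] [   5.93813981 -128.82101299  272.        ]
```

```bash
python3 -m pendant '[[-3,-2,55,0],[-3,-2,110,0],[-3,-2,160,0],[-3,-2,200,0],[-3,-2,230,0],[-3,-2,248,0],[-3,-2,257,0],[-3,-2,260,0]]' >/dev/null; python3 st.py; python3 look.py w16; python3 - <<'E'
from cell import env,vision
import cv2
for n in("scene","top"):
    p=vision.read_camera(n)
    a=p["pixels"][:,:,::-1]
    cv2.imwrite(f"pics/{n}1.png",a)
E
```

```text
31.15 [-0.817  0.714  1.782  0.058  0.649 -2.16 ] [ 463.1 -383.1   14.3] [ 3.1261 -0.0314  1.2972] [-0.  -0.8  0.3] 0.642
```

View pics/w16.png

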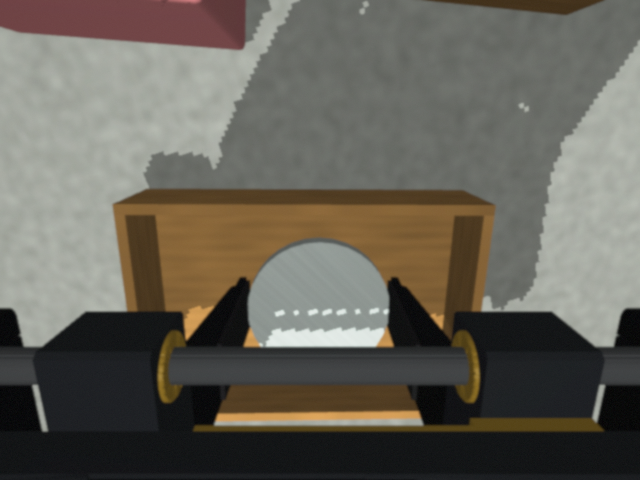

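View pics/scene1.png

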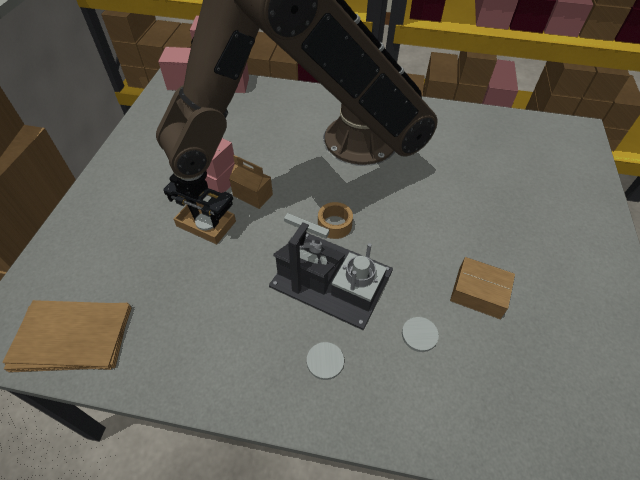

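```bash
python3 -m pendant '[[0,0,3,0],[0,0,6,0],[0,0,8,0],[0,0,8,0]]' >/dev/null; python3 st.py; python3 -m pendant '[[0,0,1,0],[0,0,1,0]]' >/dev/null; python3 st.py
```

```text
31.8 [-0.817  0.726  1.785  0.059  0.634 -2.161] [ 463.1 -383.2    6.6] [ 3.1259 -0.0313  1.2967] [-0.5 -0.4 -0.4] 0.644
32.05 [-0.817  0.727  1.785  0.059  0.632 -2.161] [ 463.2 -383.3    5.6] [ 3.1256 -0.0312  1.2968] [ 0.2 -0.9  0.7] 0.64
```

```bash
python3 -m pendant '[[0,0,1,0],[0,0,1,0]]' >/dev/null; python3 st.py
```

```text
32.3 [-0.817  0.728  1.785  0.059  0.631 -2.161] [ 463.3 -383.3    5.4] [ 3.1253 -0.0309  1.2968] [-1.3  1.8  8.4] 0.643
```

Contact with the floor reads 8 N upward, so I release gently.

```bash
python3 -m pendant '[[0,0,-0.5,0],[0,0,-0.5,0],[0,0,-0.5,0]]' 0.2 >/dev/null; python3 st.py;  python3 -m pendant '[[0,0,-5,0],[0,0,-20,0],[0,0,-50,0],[0,0,-90,0],[0,0,-140,0],[0,0,-190,0],[0,0,-230,0],[0,0,-230,0]]' >/dev/null; python3 st.py; python3 look.py w17 base_center
```

```text
32.67 [-0.817  0.727  1.785  0.059  0.632 -2.161] [ 463.2 -383.3    5.7] [ 3.1255 -0.031   1.2968] [-0.1  0.5  0.9] 0.798
33.67 [-0.83   0.431  1.592  0.039  1.115 -2.144] [ 458.3 -389.8  239.8] [ 3.1199 -0.0275  1.2969] [ 0.7  0.  -0.6] 0.801
base_center 0.74 [  6.1  -3.4 227.8] [ 462.2 -377.3   12.3]
base_center 0.43 [-15.8   1.  235.8] [ 460.6 -399.4    3.6]
```

View pics/w17.png

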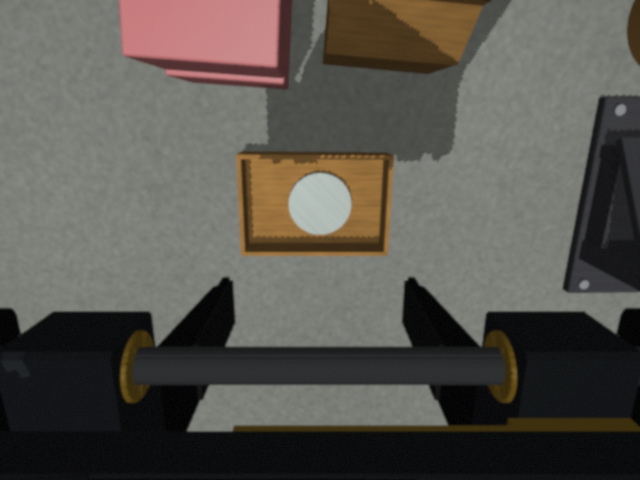

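The disc lies flat at about (320,203), well inside the tray. Before handing in, I check the jig and the neighbouring objects.

```bash
python3 - <<'E'
from cell import env,vision
import cv2,numpy as np
for n in("scene","top"):
    p=vision.read_camera(n);R=np.array(p["R"]);t=np.array(p["t"])
    for q in("stack_center","carrybox_center","parcel_center","tape_center","ring_center","base_center","knob_grip"):
        print(n,q,[((R.T@(np.array(d["at"])-t)).round().tolist(),round(d["confidence"],2)) for d in vision.find_in(p,q)][:4])
    a=p["pixels"][:,:,::-1]
    if n=="scene":cv2.imwrite("pics/scene2z.png",cv2.resize(a[200:330,260:400],(646,600),interpolation=cv2.INTER_CUBIC))
    else:cv2.imwrite("pics/top2z.png",cv2.resize(a[190:302,230:364],(718,600),interpolation=cv2.INTER_CUBIC))
E
```

```text
scene stack_center [([330.0, -383.0, 90.0], 0.93)]
scene carrybox_center [([346.0, -277.0, 75.0], 0.63), ([456.0, -395.0, 13.0], 0.22)]
scene parcel_center [([562.0, 385.0, 58.0], 0.85)]
scene tape_center [([395.0, -18.0, 41.0], 0.71), ([623.0, -12.0, 63.0], 0.69)]
scene ring_center [([611.0, 82.0, 90.0], 0.55)]
scene base_center [([692.0, 244.0, 10.0], 0.87), ([470.0, -380.0, 9.0], 0.82), ([801.0, 31.0, 16.0], 0.59), ([540.0, -60.0, 93.0], 0.53)]
scene knob_grip [([344.0, -278.0, 75.0], 0.68), ([552.0, -80.0, 120.0], 0.41)]
top stack_center []
top carrybox_center [([347.0, -247.0, 81.0], 0.88)]
top parcel_center [([538.0, 380.0, 60.0], 0.7), ([559.0, -10.0, 61.0], 0.44)]
top tape_center [([415.0, 3.0, 50.0], 0.86)]
top ring_center [([598.0, 74.0, 76.0], 0.84), ([572.0, -49.0, 97.0], 0.46)]
top base_center [([692.0, 240.0, 14.0], 0.75), ([802.0, 30.0, 16.0], 0.75), ([572.0, -50.0, 99.0], 0.57), ([458.0, -366.0, 13.0], 0.41)]
top knob_grip [([540.0, -88.0, 135.0], 0.64)]
```

View pics/scene2z.png

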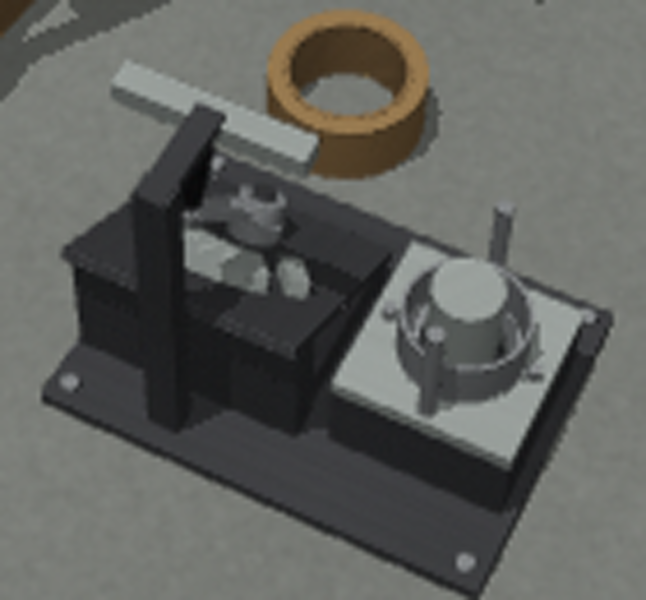

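View pics/top2z.png

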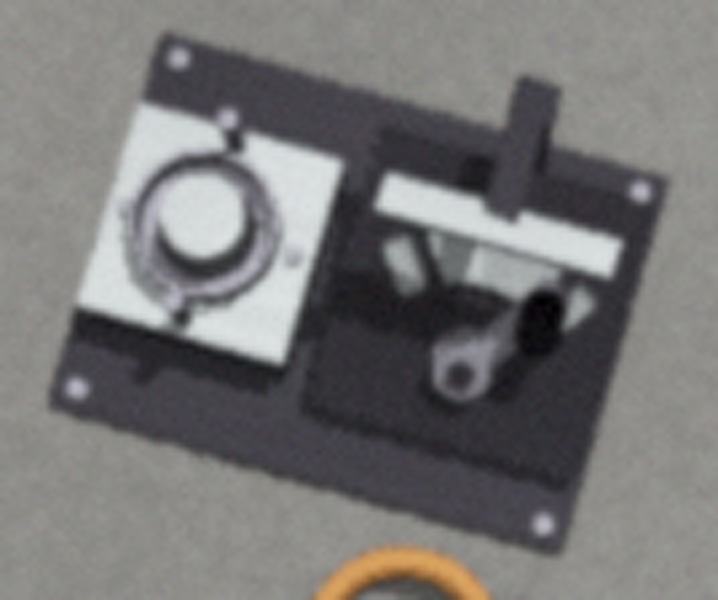

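```bash
python3 -c "
from cell import job,env
print(job.job_done(), env.state()['t'])"
```

```text
the job is handed in; nothing more can be done
the job is handed in; nothing more can be done
```

The job is handed in, at about 34 s of the 54 s allowed. The base lies flat in the kraft tray, the crank is in the other slot with the pusher up, and the ring is still on the jig.

**What I did:**
- **Tilt:** the pendant has no tilt command, so I leaned the tool about 30° using out-of-reach requests, and later removed the lean with the opposite ones.
- **Crank:** I gripped the knob, drew the pin about 12 mm against roughly 9 N, and swung the crank to about q = 1.18. I lowered the pin until it was about 4 mm drawn, which is inside the slot, and let go.
- **Base:** I lifted it off with the jaws turned 35° so the gripper cleared the light bar. I set it down at an 8 N touch on the tray floor and released.

**Last checks:**
- **Tray:** the wrist picture shows the disc flat and well inside the walls.
- **Jig:** the top and scene pictures show the crank at the other slot, the pusher up and the ring in place. The knob is at about the same height as at the start, so I take the pin to be home; I did not measure that directly.
- **Surroundings:** in close-ups the tape roll looks the same as at the start, and the parcel was found within about 5 mm of its first position. For the stack, the carry box and the tape roll, the final detections differ from the first by up to about 35 mm. One final look missed the stack entirely. I put this down to the arm partly hiding them; no contact force was felt near them.

**Joint ranges:** several joints read a few thousandths of a radian past their limits while held there. The third joint read 0.047 against 0.05 and 2.793 against 2.79, and the fourth read -1.135 against -1.13. I can't tell whether the judging counts that as passing the range.

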